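Nip up the bowl clamp on the bench rotator

TASK

Set the rotator's forward-off-reverse lever to OFF in the middle, so that the table cannot start while hands are on it. Then nip up the ring that clamps the bowl: give the uppermost wing nut, which is the slackest, two quarter turns clockwise, and going on clockwise round the ring give the next nut one quarter turn and after it the last nut one quarter turn. Keep off the bowl and leave the other things on the bench where they are.

Things in the scene. Friction and masses are not known exactly. Their poses are not given: they have to be found in the camera images.
- lever (a joint): angle in rad of the selector lever of the rotator's control box: 0 = OFF in the middle (square to the sloping top of the box), +0.5 = thrown fully to the box's left (+y of the box), -0.5 = fully to its right. Moderately stiff (about 3.5 N at the knob); no spring, it stays wherever it is left. It starts thrown to the left
- lever_knob (a point): middle of the lever's black knob, 65 mm from the pivot along the lever; knob 22 mm in diameter and 32 mm long on an 11 mm steel stem. Its z axis points along the lever away from the box, its x axis along the pivot axis (away from the robot side), its y axis towards the lever's left: the lever swings in its y-z plane
- lever_pivot (a point): the lever's pivot at the middle of the box's top, 82 mm above the bench; its z axis is vertical, its y axis points to the box's left, its x axis to the box's back. At OFF the lever leans 20 degrees from vertical towards -x, square to the box's sloping top; from there it swings straight towards +y or -y in a plane that leans by the same 20 degrees
- switchbox: grey control box 115 x 120 mm, about 95 mm high at the back, with a sloping aluminium top and one lever; fixed. Origin: centre of its underside; x points away from its low front edge, y to its left. It stands on the bench either left or right of the rotator
- ring_top (a point): centre of the clamp ring's upper face. Its z axis stands square to the ring, tilted 30 degrees from vertical towards the rotator's front (the robot side). Plywood ring 260 mm outside and about 134 mm inside diameter, 15 mm thick, held by three studs 120 degrees apart 108 mm from the centre; fixed by the rotator's self-locking gear; its turn about its axis differs each time, by up to 26 degrees
- bowl_foot (a point): top of the foot of the turned wooden bowl held mouth down under the ring; the bowl rises through the ring's opening, 25 mm above the ring face at the foot (72 mm across the foot)
- nut1 (a joint): cast steel butterfly wing nut on the clamp ring, turning about its stud. Value: rotation in rad since the start, 0 at the start, growing as it is turned clockwise seen from above the ring face (tightening); a quarter turn is 1.571. nut1 is the uppermost of the three. It turns against about 0.10 N m
- nut2 (a joint): cast steel butterfly wing nut on the clamp ring, turning about its stud. Value: rotation in rad since the start, 0 at the start, growing as it is turned clockwise seen from above the ring face (tightening); a quarter turn is 1.571. nut2 is the next one clockwise from nut1 (lower right when looking at the ring from the robot). About 0.16 N m
- nut3 (a joint): cast steel butterfly wing nut on the clamp ring, turning about its stud. Value: rotation in rad since the start, 0 at the start, growing as it is turned clockwise seen from above the ring face (tightening); a quarter turn is 1.571. nut3 is the third one (lower left when looking at the ring from the robot). About 0.16 N m
- nut1_grip (a point): middle of the wings of nut1, on the turning axis, 34 mm above the ring's upper face. Its z axis points out along the stud (square to the ring face), its x axis lies along the wings, its y axis across them. Wings 70 mm from tip to tip, 12 mm thick, flat-sided, reaching from 14 to 45 mm above the ring face; below them is a round boss 25 mm across, 13 mm high
- nut2_grip (a point): middle of the wings of nut2, on the turning axis, 34 mm above the ring's upper face. Its z axis points out along the stud (square to the ring face), its x axis lies along the wings, its y axis across them. Wings 70 mm from tip to tip, 12 mm thick, flat-sided, reaching from 14 to 45 mm above the ring face; below them is a round boss 25 mm across, 13 mm high
- nut3_grip (a point): middle of the wings of nut3, on the turning axis, 34 mm above the ring's upper face. Its z axis points out along the stud (square to the ring face), its x axis lies along the wings, its y axis across them. Wings 70 mm from tip to tip, 12 mm thick, flat-sided, reaching from 14 to 45 mm above the ring face; below them is a round boss 25 mm across, 13 mm high
- rotator: green cast bench rotator with two cheeks and a gearbox tilted between them, base 240 x 250 mm, fixed. Origin: centre of its underside; x points to its back, away from the side its table leans to. The table's axis crosses 125 mm above the origin
- wax_tin: loose round aluminium tin 72 mm across and 45 mm high, in front of the rotator; origin at the centre of its underside
- cork_block: loose cork sanding block 110 x 60 x 35 mm, in front of the rotator; origin at the centre of its underside
- finial: loose turned wooden finial 52 mm across and 86 mm high, standing right of the rotator; origin at the centre of its underside
- mallet: loose wooden mallet 260 mm long lying far left; origin on its underside
- gouge: loose wood-handled hand tool 300 mm long lying on the left; origin on its underside
- glue: loose white glue bottle 60 mm across and 160 mm high at the back right; origin at the centre of its underside
- bowl: the bowl as a whole, 177 mm across the mouth and 93 mm high; origin at the centre of its mouth, underneath; z towards its foot

How it is judged:
On the way, in this order (a step that is already met when the one before it is completed fails the run):
1. the lever stands at OFF, with the nuts not yet turned (value of joint lever between -0.1 and 0.1 rad and value of joint nut1 between -0.3 and 0.3 rad and value of joint nut2 between -0.3 and 0.3 rad and value of joint nut3 between -0.3 and 0.3 rad), for 0.2 s.
2. the uppermost nut has had its two quarter turns, the others none, the lever at OFF (value of joint lever between -0.1 and 0.1 rad and value of joint nut1 between 2.88 and 3.4 rad and value of joint nut2 between -0.3 and 0.3 rad and value of joint nut3 between -0.3 and 0.3 rad), for 0.2 s.
3. the next nut clockwise has had its quarter turn, the last one none (value of joint lever between -0.1 and 0.1 rad and value of joint nut1 between 2.88 and 3.4 rad and value of joint nut2 between 1.31 and 1.83 rad and value of joint nut3 between -0.3 and 0.3 rad), for 0.2 s.
At the end, for the whole second after the job is handed in: The lever is at OFF (within 0.1 rad, about 6 degrees, of the middle); the uppermost nut has turned half a turn clockwise, the other two a quarter turn each, all within 15 degrees, and nothing moves (value of joint lever between -0.1 and 0.1 rad and value of joint nut1 between 2.88 and 3.4 rad and value of joint nut2 between 1.31 and 1.83 rad and value of joint nut3 between 1.31 and 1.83 rad and velocity of joint each of nut1, nut2, nut3 below 0.1 rad/s); the robot touches nothing.
It fails at once if the bowl is struck or pressed (over 8 N) (contact force between bowl and anything else above 8 N).
It fails at once if another loose thing on the bench is shifted by more than 20 mm (distance of any of wax_tin, cork_block, finial, mallet, gouge, glue from where it was at the start of the episode above 0.02 m).
It also fails if it takes over 72 s, if anything falls off the work surface, if the arm or the gripper's body presses on something with over 40 N, if the wrist force passes 120 N, or if a joint passes its speed limit or range.

ROBOT

A 6-joint arm with a two-finger parallel gripper is mounted at the origin on the work surface. World frame = base frame: x ahead of the robot, y to its left, z up, the work surface at z = 0. Lengths are in m, angles in rad, forces in N, time in s.
With the tool pointing down it reaches from about 0.375 to 0.975 m from the base axis. Payload 3.8 kg.
Tool frame: the origin (TCP) lies at the very end of the fingers, on their centre line; the grasp point (between the pads) lies bot.hold_point_z behind it (bot.hold_point_z is the distance from the TCP to the grasp point, in m); z points along the fingers, y is the line along which they close (so a half turn about z gives the same grasp; the last joint's range is limited). The gripper opens to 85 mm and grips with 20 to 120 N. Pads are 22 mm wide; open, the fingers measure 114 mm over their backs; the gripper's body (76 mm by 85 mm) begins 54 mm behind the grasp point. The pads swing forward as they close: fully open they stand 13 mm farther back than shut.
Start: joints at [1.095, 0.264, 1.604, -0, 1.274, -0.037], TCP at [0.287, 0.611, 0.231] pointing down, gripper open.
Joint ranges: [-2.63, 2.63], [-0.94, 2.18], [0.31, 2.57], [-1.31, 4.45], [0, 2.66], [-2.55, 2.55]. Speed limits (rad/s): [2.57, 2.57, 3.14, 3.14, 3.14, 3.14].

INTERFACE

Orientations are given as a rotation vector (axis times angle).
In Python, from workcell import bot gives the robot as it stands.
- The arm moves only by the shell command python3 jog.py FILE [OPENING] [FORCE], which reads ROWS from the file FILE. ROWS is a JSON object with one list for each field, all of the same length, 1 to 5, a row being the entries at one place: dx, dy, dz (the shift in m), spin (a turn about the tool's z in rad); each row shifts and turns the commanded pose from where the row before left it, along the tool's axes as they then stand; what a row does not reach is not made up. A row lasts 1/8 s, in which the tool goes at most 0.0625 m and 0.188 rad, less where a joint would pass 70% of its speed; a pose out of reach is approached as far as the arm can. OPENING is the opening from 0.0 (shut) to 1.0 (fully open), set as the command begins (- or left out keeps the last). The fingers move at their own pace and stop on an object; FORCE is the grip in N (left out, the last holds). Time passes only in rows, so rows that do not move let the fingers close. It prints the time, the measured TCP pose, the force, the opening and the grip force at its end. Input that does not fit is refused with a message, and nothing moves.
- bot.read_state(): the state, without advancing time (a new reading comes with each control period).
- bot.read_camera(name): name is "scene" or "top"; returns the picture (400x640x3 uint8, red, green, blue); there is no depth.
- bot.camera_info(name): a dict with "intrinsics" (3x3 intrinsics, pixels), "extrinsics" (4x4, takes a point from camera to world coordinates). Camera axes: x right, y down, z forward; pixel columns grow to the right and rows downward; lengths in m; the calibration is good to about 2 mm. A picture is of the moment at which its call begins. camera_info takes no time and is no camera call.
- bot.finish_job(): hands the job in; it is judged then, once.
The state is a dict: "time": time; "q": joint angles; "joint_vel": joint speeds; "joint_torque": joint torques, N m; "tool_pos": TCP position; "tcp_rot": TCP orientation; "wrist_force": force on the tool from outside, world axes, zero at the start; "torque": the same for the moment, N m; "width": opening from 0.0 (shut) to 1.0 (fully open); "grip_force": force on a finger pad.
Only numpy, scipy, OpenCV 4.12 (cv2) and the standard library are available. Lean on these libraries where they do the work, as an engineer would, in place of code of your own. Each camera call takes 0.05 s, during which the arm holds its last target. There are 200 camera calls.

## Working session

There is one attempt and no reset: what is moved stays moved. The work goes in short steps, Python scripts to look and compute and a shell command to move; the robot and the scene stay as the last step left them, time stands still between calls to the robot, and variables do not carry over. Pictures are saved under pics/ and viewed, at most 10 in all, crops included, and the job is handed in when it is done.

```bash
ls; mkdir -p pics; python3 - <<'E'
from workcell import bot
import cv2
for n in("scene","top"):
    i=bot.camera_info(n); print(n,i["intrinsics"],i["extrinsics"])
    im=bot.read_camera(n); cv2.imwrite(f"pics/{n}0.png",im[:,:,::-1])
print(bot.read_state(),bot.hold_point_z)
E
```

```text
jog.py
pics
workcell.py
scene [[412.78388843   0.         318.75709903]
 [  0.         412.78388843 197.68333713]
 [  0.           0.           1.        ]] [[-0.13860968  0.75474199 -0.64121126  1.34313404]
 [ 0.99032361  0.10117309 -0.09499032  0.13041765]
 [-0.00681986 -0.64817322 -0.76146238  1.17631148]
 [ 0.          0.          0.          1.        ]]
top [[377.69657705   0.         315.35533744]
 [  0.         377.69657705 204.17993912]
 [  0.           0.           1.        ]] [[ 0.00754723 -0.98718418  0.15940649  0.3021075 ]
 [-0.99968176 -0.00361127  0.0249666   0.00552261]
 [-0.02407098 -0.15954419 -0.98689728  1.47738146]
 [ 0.          0.          0.          1.        ]]
{'time': 0.1, 'q': array([ 1.09515451e+00,  2.64713290e-01,  1.60527085e+00, -1.02266442e-06,
        1.27369912e+00, -3.68783602e-02]), 'joint_vel': array([ 4.59150570e-04, -1.05926323e-03, -2.23323409e-03, -1.05498435e-03,
       -1.13511051e-05,  1.66481897e-03]), 'joint_torque': array([ 4.36304199e-04, -5.16707897e+01, -3.68592668e+01, -7.30875081e-05,
        6.29847680e-03, -2.73055988e-06]), 'tool_pos': array([0.2864325 , 0.61046582, 0.23004457]), 'tcp_rot': array([-0.68357699, -3.06577781,  0.00317654]), 'wrist_force': array([-0.19352218, -0.44228433,  0.40845885]), 'torque': array([ 0.04640493,  0.01420161, -0.05069567]), 'grip_force': 0.0, 'width': 1.0018549386551852} 0.0187
```
View pics/scene0.png

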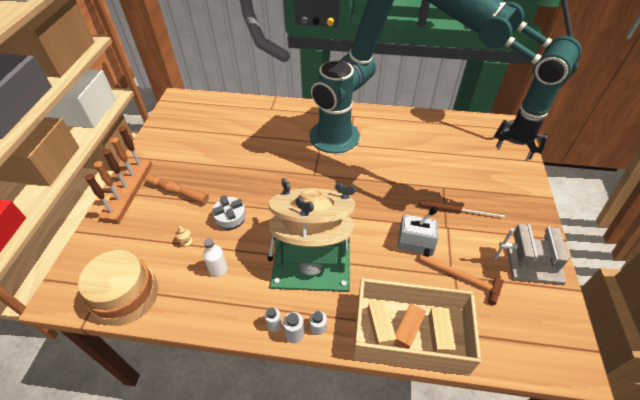

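View pics/top0.png

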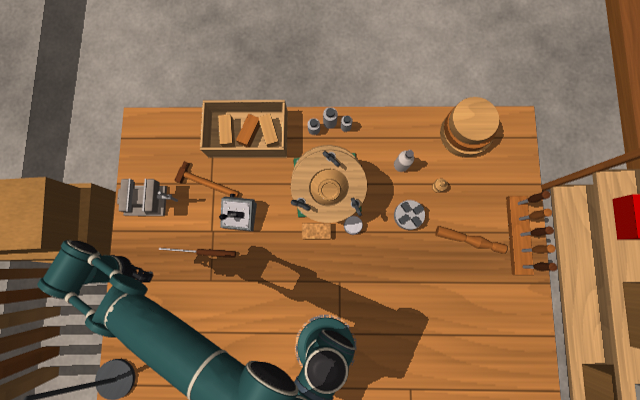

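The scene picture shows the ring near (312,205), with its nuts at (286,186), (345,190) and (304,205), and the switchbox at (419,232). The top picture shows the ring near (329,186), with its nuts at (333,158), (356,206) and (301,204), and the switchbox at (237,212). I'll make a magnified montage next.

```bash
python3 - <<'E'
import cv2,numpy as np
t=cv2.imread("pics/top0.png");s=cv2.imread("pics/scene0.png")
def c(im,x,y,w,h,k):
    o=cv2.resize(im[y:y+h,x:x+w],None,fx=k,fy=k,interpolation=cv2.INTER_CUBIC)
    for i in range(0,w,10): cv2.putText(o,str(x+i),(i*k,8),0,.28,(0,0,255),1);cv2.line(o,(i*k,10),(i*k,14),(0,0,255),1)
    for i in range(0,h,10): cv2.putText(o,str(y+i),(0,i*k+4),0,.28,(255,0,0),1)
    return o
A=c(t,285,140,100,100,4);B=c(s,262,170,100,75,4)
C=c(t,210,190,50,50,4);D=c(s,395,200,50,50,4)
o=np.zeros((600,800,3),np.uint8);o[:400,:400]=A;o[:300,400:]=B;o[400:,:200]=C;o[400:,400:600]=D
cv2.imwrite("pics/m.png",o)
E
```

View pics/m.png

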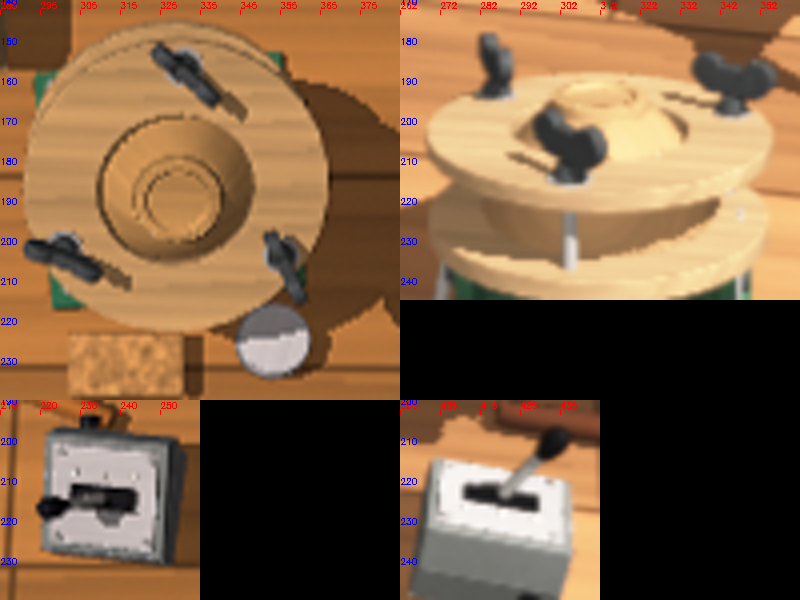

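```bash
cat > h.py <<'E'
import cv2,numpy as np
from workcell import bot
I={n:bot.camera_info(n) for n in("scene","top")}
def ray(n,p):
    K,E=np.array(I[n]["intrinsics"]),np.array(I[n]["extrinsics"])
    d=E[:3,:3]@np.linalg.solve(K,[p[0],p[1],1]);return E[:3,3],d/np.linalg.norm(d)
def tri(ps,pt):
    R=[ray("scene",ps),ray("top",pt)]
    P=[np.eye(3)-np.outer(d,d) for _,d in R]
    x=np.linalg.solve(P[0]+P[1],P[0]@R[0][0]+P[1]@R[1][0])
    return x,np.linalg.norm(P[0]@(x-R[0][0]))+np.linalg.norm(P[1]@(x-R[1][0]))
def onplane(n,p,p0,nv):
    o,d=ray(n,p);return o+d*((p0-o)@nv)/(d@nv)
def proj(n,X):
    K,E=np.array(I[n]["intrinsics"]),np.array(I[n]["extrinsics"])
    c=K@(E[:3,:3].T@(np.asarray(X)-E[:3,3]));return c[:2]/c[2]
def dark(im,box,thr=75):
    x,y,w,h=box;c=im[y:y+h,x:x+w].astype(int)
    m=((c.max(2)<thr)&(c.max(2)-c.min(2)<22)).astype(np.uint8)
    n,l,s,ce=cv2.connectedComponentsWithStats(m)
    k=1+np.argmax(s[1:,4]);yy,xx=np.nonzero(l==k)
    P=np.c_[xx+x,yy+y].astype(float);m=P.mean(0);e,V=np.linalg.eigh(np.cov(P.T));d=V[:,1]
    t=(P-m)@d;return m,[P[t>np.quantile(t,.95)].mean(0),P[t<np.quantile(t,.05)].mean(0)],len(P),np.sqrt(e)
E
cat > meas.py <<'E'
from h import *
im={n:cv2.imread(f"pics/{n}0.png")[:,:,::-1] for n in I}
B={"scene":{"nut1":(292,195,25,19),"nut2":(279,175,14,20),"nut3":(333,180,25,18),"knob":(426,204,15,13)},
"top":{"nut1":(320,148,22,22),"nut2":(348,194,16,24),"nut3":(287,197,27,18),"knob":(217,212,9,11)}}
G={}
for k in B["top"]:
    s,ts,ns,es=dark(im["scene"],B["scene"][k]);t,tt,nt,et=dark(im["top"],B["top"][k])
    x,e=tri(s,t);G[k]=x
    print(k,s.round(1),ns,es.round(1),t.round(1),nt,et.round(1),x.round(4),"gap",round(e,4))
    tips=min(([tri(ts[a],tt[b]) for a,b in((0,i),(1,1-i))] for i in(0,1)),key=lambda q:q[0][1]+q[1][1])
    v=tips[0][0]-tips[1][0];print("  tips",[(q[0].round(3),round(q[1],4)) for q in tips],np.linalg.norm(v).round(3))
P=np.array([G[f"nut{i}"] for i in(1,2,3)]);c=P.mean(0)
n=np.cross(P[2]-P[0],P[1]-P[0]);n/=np.linalg.norm(n);n*=np.sign(n[2])
print("centre",c,"r",np.linalg.norm(P-c,axis=1),"normal",n,"tilt",np.degrees(np.arccos(n[2])))
E
python3 meas.py
```

```text
nut1 [303.5 206.4] 127 [2.5 4.6] [331.3 157.7] 76 [1.5 5.2] [ 0.6435 -0.0153  0.3022] gap 0.0007
  tips [(array([ 0.623, -0.038,  0.3  ]), np.float64(0.0001)), (array([0.662, 0.006, 0.311]), np.float64(0.0056))] 0.059
nut2 [285.1 187.9] 45 [1.3 3.6] [356.2 206.1] 72 [1.6 4.9] [ 0.5013 -0.1012  0.2076] gap 0.0001
  tips [(array([ 0.527, -0.091,  0.213]), np.float64(0.0093)), (array([ 0.473, -0.113,  0.204]), np.float64(0.0014))] 0.059
nut3 [344.5 189.4] 111 [2.  5.1] [300.7 203.6] 101 [1.9 5.1] [0.5051 0.086  0.2324] gap 0.0001
  tips [(array([0.491, 0.059, 0.229]), np.float64(0.0011)), (array([0.513, 0.113, 0.241]), np.float64(0.0046))] 0.06
knob [432.7 210.2] 42 [1.4 2.4] [222.3 216.3] 31 [1.5 1.7] [0.4729 0.3722 0.139 ] gap 0.0025
  tips [(array([0.478, 0.366, 0.126]), np.float64(0.0027)), (array([0.469, 0.38 , 0.147]), np.float64(0.0015))] 0.027
centre [ 0.54996452 -0.0101476   0.24738222] r [0.1085896  0.11070009 0.10720252] normal [-0.50709496 -0.10306715  0.85570548] tilt 31.162239687836152
```

```bash
cat > fit.py <<'E'
from meas import *
az=np.arctan2(-n[1],-n[0]);n=np.array([-.5*np.cos(az),-.5*np.sin(az),.866])
u=np.array([np.cos(az),np.sin(az),0]);w=np.cross(n,u);w/=np.linalg.norm(w);u=np.cross(w,n) # u uphill, w left
ang=[np.degrees(np.arctan2((p-c)@w,(p-c)@u)) for p in P];print("az",np.degrees(az),"nut angles (ccw from uphill)",ang)
turn=np.mean([(a+120*i+180)%360-180 for i,a in enumerate(ang)])
N=[c+.108*(np.cos(t)*u+np.sin(t)*w) for t in np.radians([turn-120*i for i in range(3)])]
print("c,u,w,n",c.round(4),u.round(4),w.round(4),n.round(4),"turn",turn)
print("foot pred",c-.009*n, proj("top",c-.009*n),proj("scene",c-.009*n))
for i in range(3):
    k=f"nut{i+1}";o=[]
    for v in I:
        _,t,_,_=dark(im[v],B[v][k]);q=[onplane(v,x,N[i],n) for x in t];d=q[0]-q[1]
        o.append((np.degrees(np.arctan2(d@w,d@u))%180,np.linalg.norm(d)))
    print(k,N[i].round(4),"err",(N[i]-P[i]).round(4),"wing angle/len per view",np.round(o,3))
E
python3 fit.py | tail -6
cat > z.py <<'E'
E
python3 - <<'E'
import cv2,numpy as np
from h import *
# switchbox bright top in top view
im=cv2.imread("pics/top0.png");c=im[190:240,210:262].astype(int)
m=((c.max(2)>150)&(c.max(2)-c.min(2)<35)).astype(np.uint8)
m=cv2.morphologyEx(m,cv2.MORPH_CLOSE,np.ones((9,9)))
k=max(cv2.findContours(m,0,2)[0],key=cv2.contourArea);r=cv2.minAreaRect(k);b=cv2.boxPoints(r)+[210,190]
print(r,b.round(1));print([onplane("top",p,np.array([0,0,.085]),np.array([0,0,1.])).round(3) for p in b])
E
```

```text
nut1 [ 0.6441 -0.017   0.2999] err [ 0.0006 -0.0018 -0.0024] wing angle/len per view [[21.416  0.091]
 [38.35   0.063]]
nut2 [ 0.5023 -0.0996  0.2101] err [0.001  0.0016 0.0026] wing angle/len per view [[ 4.238  0.117]
 [16.452  0.066]]
nut3 [0.5035 0.0862 0.2322] err [-0.0016  0.0001 -0.0002] wing angle/len per view [[39.742  0.069]
 [54.207  0.063]]
((24.59589195251465, 23.58904266357422), (28.212553024291992, 25.12434959411621), 6.009005546569824) [[219.3 224.6]
 [221.9 199.6]
 [249.9 202.6]
 [247.3 227.6]]
[array([0.449, 0.398, 0.085]), array([0.543, 0.393, 0.085]), array([0.532, 0.286, 0.085]), array([0.438, 0.293, 0.085])]
```

```bash
cat > d.py <<'E'
# usage: d.py x y z yawdeg(tool y axis angle, optional): prints turn and then dx dy dz in the turned tool frame
import sys,numpy as np
from workcell import bot
from scipy.spatial.transform import Rotation as R
s=bot.read_state();M=R.from_rotvec(s["tcp_rot"]).as_matrix();a=np.degrees(np.arctan2(M[1,1],M[0,1]))
v=[float(x) for x in sys.argv[1:]];b=v[3] if len(v)>3 else a
t=np.radians((a-b+90)%180-90);M=M@R.from_rotvec([0,0,t]).as_matrix()
print("t",round(s["time"],2),"pos",s["tool_pos"].round(4),"yaw",a.round(1),"q",s["q"].round(2),"F",s["wrist_force"].round(1));print("turn",t.round(3),"d",(M.T@(np.array(v[:3])-s["tool_pos"])).round(4))
E
echo '{"dx":[0,0],"dy":[0,0],"dz":[0,0],"spin":[-0.177,-0.177]}' > mv.in && python3 jog.py mv.in 0.7 40; python3 d.py .473 .3735 .22 85
```

```text
time: 0.35
tool_pos: [0.2866, 0.6106, 0.2304]
tcp_rot: [-0.124, -3.139, 0.002]
wrist_force: [-0.5, -0.5, 0.2]
width: 0.697
grip_force: 0.0
t 0.35 pos [0.2866 0.6106 0.2304] yaw 85.5 q [ 1.1   0.26  1.6  -0.    1.27 -0.4 ] F [-0.5 -0.5  0.2]
turn 0.008 d [-0.2064 -0.22    0.0106]
```

```bash
echo '{"dx":[-0.042,-0.042,-0.042,-0.042,-0.042],"dy":[-0.044,-0.044,-0.044,-0.044,-0.044],"dz":[0,0,0,0,0],"spin":[0,0,0,0,0]}' > mv.in && python3 jog.py mv.in; python3 d.py .473 .3735 .125 85
```

```text
time: 0.98
tool_pos: [0.4781, 0.3723, 0.2308]
tcp_rot: [-0.133, -3.138, 0.001]
wrist_force: [0.3, 0.4, -0.7]
width: 0.701
grip_force: 0.0
t 0.97 pos [0.4781 0.3723 0.2308] yaw 85.2 q [ 0.62  0.14  1.76 -0.    1.25 -0.87] F [ 0.3  0.4 -0.7]
turn 0.003 d [0.0051 0.0008 0.1058]
```

```bash
echo '{"dx":[0.005,0,0,0],"dy":[0,0,0,0],"dz":[0.035,0.035,0.035,0],"spin":[0,0,0,0]}' > mv.in && python3 jog.py mv.in; python3 d.py .468 .343 .125 85
```

```text
time: 1.48
tool_pos: [0.4696, 0.3723, 0.1222]
tcp_rot: [-0.133, -3.132, 0.008]
wrist_force: [-0.5, -0.7, 0.1]
width: 0.701
grip_force: 0.0
t 1.48 pos [0.4696 0.3723 0.1222] yaw 85.1 q [ 0.63  0.22  1.87  0.    1.06 -0.86] F [-0.5 -0.7  0.1]
turn 0.002 d [-0.0009 -0.0293 -0.0026]
```

```bash
echo '{"dx":[0.002,0.001,0.001,0],"dy":[-0.010,-0.010,-0.010,0],"dz":[0,0,0,0],"spin":[0,0,0,0]}' > mv.in && python3 jog.py mv.in; echo '{"dx":[0,0,0,0,0],"dy":[0,0,0,0,0],"dz":[0,0,0,0,0],"spin":[0,0,0,0,0]}' > mv.in && python3 jog.py mv.in 0 40; python3 d.py .468 .343 .125 85
```

```text
time: 1.98
tool_pos: [0.4674, 0.3462, 0.1292]
tcp_rot: [0.134, 3.134, 0.007]
wrist_force: [1.1, 4.8, 2.9]
width: 0.703
grip_force: 2.1
time: 2.6
tool_pos: [0.4669, 0.3462, 0.1282]
tcp_rot: [0.133, 3.136, 0.004]
wrist_force: [-1.0, 4.2, 6.6]
width: 0.233
grip_force: 38.8
t 2.6 pos [0.4669 0.3462 0.1282] yaw 85.1 q [ 0.59  0.17  1.91  0.    1.05 -0.89] F [-1.   4.2  6.6]
turn 0.002 d [-0.0014 -0.0031  0.0032]
```

```bash
echo '{"dx":[0,0],"dy":[-0.003,0],"dz":[0,0],"spin":[0,0]}' > mv.in && python3 jog.py mv.in; echo '{"dx":[0,0,0],"dy":[0,0,0],"dz":[0,0,0],"spin":[0,0,0]}' > mv.in && python3 jog.py mv.in 0.7; echo '{"dx":[0,0,0.06,0.06,0],"dy":[0,0,0,0,0],"dz":[-0.04,-0.05,0,0,0],"spin":[0,0,0,0,0]}' > mv.in && python3 jog.py mv.in; python3 - <<'E'
from h import *
im={n:bot.read_camera(n) for n in I}
for n in im: cv2.imwrite(f"pics/{n}1.png",im[n][:,:,::-1])
o=[cv2.resize(im[n][y:y+60,x:x+60,::-1],(400,400),interpolation=cv2.INTER_CUBIC) for n,x,y in(("top",210,185),("scene",390,195))]
cv2.imwrite("pics/m1.png",np.hstack(o))
off=[.468,.3425,.143];print({n:(proj(n,off),proj(n,[.49,.341,.082])) for n in I})
E
```

```text
time: 2.85
tool_pos: [0.4667, 0.3443, 0.1283]
tcp_rot: [0.133, 3.136, 0.008]
wrist_force: [-1.6, 6.9, 6.1]
width: 0.232
grip_force: 38.9
time: 3.22
tool_pos: [0.4651, 0.341, 0.1255]
tcp_rot: [-0.133, -3.137, 0.003]
wrist_force: [-0.1, 0.1, -0.5]
width: 0.7
grip_force: 0.0
time: 3.85
tool_pos: [0.3425, 0.3513, 0.2155]
tcp_rot: [-0.128, -3.137, 0.002]
wrist_force: [0.4, 0.5, 0.5]
width: 0.698
grip_force: 0.0
{'scene': (array([423.94957656, 207.23376316]), array([420.18765353, 223.99607629])), 'top': (array([230.55427694, 217.56641323]), array([235.20514992, 213.76734929]))}
```

View pics/m1.png

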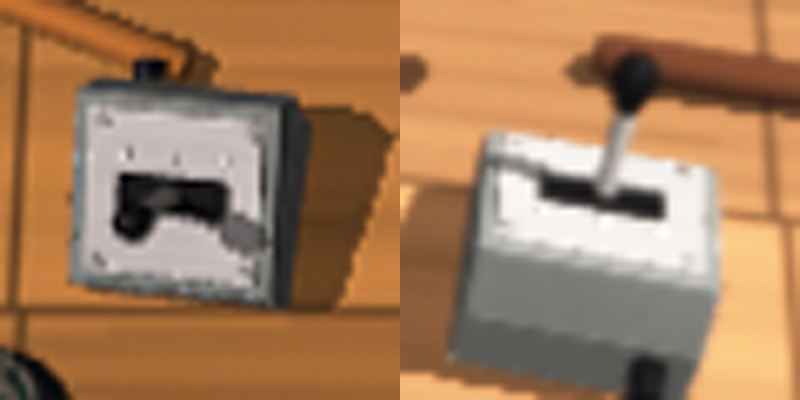

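```bash
python3 - <<'E'
from h import *
z=np.array([0,0,1.])
for n,p in(("scene",(420.2,224.2)),("top",(236.1,214.5))): print(n,onplane(n,p,.085*z,z))
x,e=tri((424.95,207.3),(229.5,218.3));print(x,e)
im={n:cv2.imread(f"pics/{n}1.png")[:,:,::-1] for n in I}
s=dark(im["scene"],(418,200,14,13));t=dark(im["top"],(226,214,7,9));print(s[0],s[2],t[0],t[2],tri(s[0],t[0]))
E
```

```text
scene [0.49317755 0.34044703 0.085     ]
top [0.48684801 0.33680049 0.085     ]
[0.46565139 0.34650615 0.14049409] 0.0006059821479395739
[424.65  206.925] 40 [229.68571429 216.85714286] 35 (array([0.47000034, 0.34424241, 0.14734927]), np.float64(0.0007523016311092425))
```

```bash
echo '{"dx":[-0.06,-0.063,0,0,0],"dy":[0,0,0,0,0],"dz":[0,0,0.045,0.044,0],"spin":[0,0,0,0,0]}' > mv.in && python3 jog.py mv.in 0.6; echo '{"dx":[0,0,0,0],"dy":[0,0,0,0],"dz":[0,0,0,0],"spin":[0,0,0,0]}' > mv.in && python3 jog.py mv.in 0 40; echo '{"dx":[0,0,0],"dy":[-0.004,-0.002,0],"dz":[0,0,0],"spin":[0,0,0]}' > mv.in && python3 jog.py mv.in
```

```text
time: 4.58
tool_pos: [0.4665, 0.3389, 0.1224]
tcp_rot: [-0.136, -3.131, 0.01]
wrist_force: [-0.9, -0.8, 0.4]
width: 0.606
grip_force: 0.0
time: 5.08
tool_pos: [0.47, 0.343, 0.13]
tcp_rot: [0.132, 3.134, 0.005]
wrist_force: [1.9, 0.9, 6.7]
width: 0.235
grip_force: 39.6
time: 5.45
tool_pos: [0.4696, 0.3399, 0.1301]
tcp_rot: [0.134, 3.133, 0.014]
wrist_force: [1.6, 8.9, 2.6]
width: 0.23
grip_force: 39.4
```

```bash
echo '{"dx":[0,0,0],"dy":[0,0,0],"dz":[0,0,0],"spin":[0,0,0]}' > mv.in && python3 jog.py mv.in 0.7; echo '{"dx":[0,0,0,0,0],"dy":[0,0,0,0,0],"dz":[-0.05,-0.06,-0.06,-0.06,-0.06],"spin":[0,0,0,0,0]}' > mv.in && python3 jog.py mv.in 0 
cat > nut.py <<'E'
# poses for pushing nut wing: pose(i,theta) world TCP + yaw of tool y
import contextlib,io
with contextlib.redirect_stdout(io.StringIO()):
    from fit import *
def pose(i,th,r=.025,off=.017,h=.024):
    e=lambda t:np.cos(np.radians(t))*u+np.sin(np.radians(t))*w
    x=N[i]+r*e(th)+off*e(th+90)+(h-.034)*n
    d=e(th);return x,np.degrees(np.arctan2(d[1],d[0]))
def rows(i,ths,**k):
    from scipy.spatial.transform import Rotation as R
    M=lambda a:R.from_euler('z',a,degrees=True).as_matrix()@np.array([[0,1,0],[1,0,0],[0,0,-1.]]).T
    p=[pose(i,t,**k) for t in ths]
    for (a,ya),(b,yb) in zip(p,p[1:]):
        # tool axes before the row: y along ya, z down, x=y x z
        y=np.array([np.cos(np.radians(ya)),np.sin(np.radians(ya)),0]);z=np.array([0,0,-1.]);x=np.cross(y,z)
        t=(ya-yb+180)%360-180;print([round(float(v),4) for v in (x@(b-a),y@(b-a),z@(b-a))]+[round(float(np.radians(t)),3)])
E
python3 - <<'E'
from nut import *
print("turn",turn,"az",np.degrees(az));print("start",pose(0,38,off=.034));print("contact",pose(0,38),"end",pose(0,-142))
im=cv2.imread  # lever check
a={v:bot.read_camera(v) for v in I}
for v in I: cv2.imwrite(f"pics/{v}2.png",a[v][:,:,::-1])
s=dark(a["scene"],(416,200,14,13));t=dark(a["top"],(226,214,8,9));print(s[0],s[2],t[0],t[2],tri(s[0],t[0]))
o=[cv2.resize(a[n][y:y+60,x:x+60,::-1],(400,400),interpolation=cv2.INTER_CUBIC) for n,x,y in(("top",210,185),("scene",390,195))]
cv2.imwrite("pics/m2.png",np.hstack(o))
E
python3 d.py .644 -.017 .40
```

```text
time: 5.82
tool_pos: [0.467, 0.335, 0.1266]
tcp_rot: [-0.133, -3.137, 0.002]
wrist_force: [0.7, 0.2, 0.0]
width: 0.699
grip_force: 0.0
time: 6.45
tool_pos: [0.4672, 0.3351, 0.4188]
tcp_rot: [-0.134, -3.138, 0.001]
wrist_force: [0.8, 0.3, 0.5]
width: -0.001
grip_force: 0.0
turn -13.642736525490287 az 11.488879950773637
start (array([0.63955833, 0.02511428, 0.29058252]), np.float64(53.54494367318682))
contact (array([0.65110871, 0.01379182, 0.29581564]), np.float64(53.54494367318682)) end (array([ 0.64690358, -0.04581552,  0.28658162]), np.float64(-126.45505632681318))
[423.475 206.75 ] 40 [230.47222222 216.88888889] 36 (array([0.4698757 , 0.340915  , 0.14760079]), np.float64(0.001599061610553185))
t 6.55 pos [0.4697 0.3368 0.4265] yaw 85.1 q [ 0.58  0.01  1.54 -0.    1.58 -0.91] F [0.9 0.4 0.8]
turn 0.0 d [-0.2034 -0.338   0.0259]
```

View pics/m2.png

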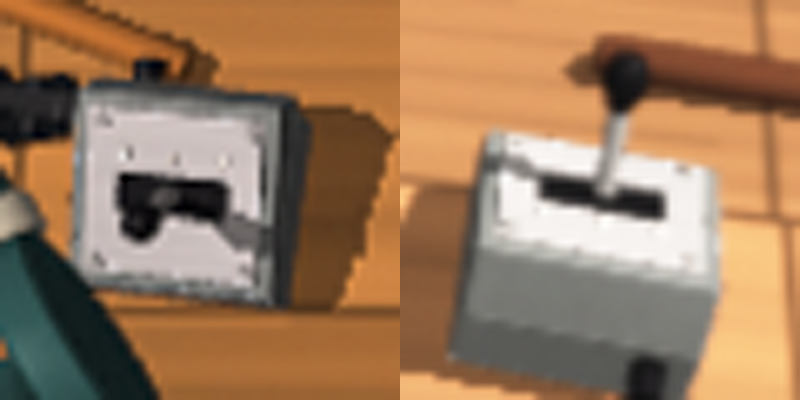

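```bash
echo '{"dx":[0,0,0],"dy":[0,0,0],"dz":[0,0,0],"spin":[0.184,0.184,0.184]}' > mv.in && python3 jog.py mv.in; python3 d.py .6396 .0251 .40 53.5
```

```text
time: 6.92
tool_pos: [0.4674, 0.3353, 0.4162]
tcp_rot: [-0.993, -2.98, 0.002]
wrist_force: [-0.0, 0.0, -0.4]
width: 0.001
grip_force: 0.0
t 6.92 pos [0.4674 0.3353 0.4162] yaw 53.2 q [ 0.58  0.02  1.55 -0.    1.58 -0.35] F [-0.   0.  -0.4]
turn -0.006 d [-0.323  -0.1469  0.0163]
```

```bash
echo '{"dx":[-0.054,-0.054,-0.054,-0.054,-0.054],"dy":[-0.0245,-0.0245,-0.0245,-0.0245,-0.0245],"dz":[0,0,0,0,0],"spin":[0,0,0,0,0]}' > mv.in && python3 jog.py mv.in;echo '{"dx":[-0.053,0],"dy":[-0.0245,0],"dz":[0,0],"spin":[0,0]}' > mv.in && python3 jog.py mv.in; python3 d.py .6396 .0251 .2906 53.5
python3 - <<'E'
from nut import *
print(pose(0,38));rows(0,[38-10*k for k in range(19)])
E
```

```text
time: 7.55
tool_pos: [0.6122, 0.0747, 0.4162]
tcp_rot: [-0.983, -2.982, 0.001]
wrist_force: [1.0, 0.1, 0.3]
width: -0.001
grip_force: 0.0
time: 7.8
tool_pos: [0.6407, 0.0213, 0.4148]
tcp_rot: [-0.991, -2.978, 0.004]
wrist_force: [-0.7, 0.0, 0.1]
width: -0.001
grip_force: 0.0
t 7.8 pos [0.6407 0.0213 0.4148] yaw 53.2 q [-0.    0.15  1.41 -0.    1.58 -0.93] F [-0.7  0.   0.1]
turn -0.005 d [0.0029 0.0028 0.1242]
(array([0.65110871, 0.01379182, 0.29581564]), np.float64(53.54494367318682))
[-0.0043, 0.0018, -0.0024, 0.183]
[-0.0044, 0.0018, -0.0022, 0.192]
[-0.0045, 0.0019, -0.0019, 0.198]
[-0.0046, 0.0021, -0.0016, 0.201]
[-0.0046, 0.0023, -0.0012, 0.2]
[-0.0046, 0.0025, -0.0008, 0.196]
[-0.0045, 0.0027, -0.0003, 0.189]
[-0.0044, 0.0029, 0.0001, 0.18]
[-0.0043, 0.003, 0.0006, 0.171]
[-0.0042, 0.003, 0.001, 0.163]
[-0.0041, 0.003, 0.0014, 0.157]
[-0.004, 0.0029, 0.0018, 0.153]
[-0.004, 0.0027, 0.0021, 0.151]
[-0.004, 0.0025, 0.0023, 0.152]
[-0.004, 0.0023, 0.0025, 0.155]
[-0.0041, 0.0021, 0.0026, 0.159]
[-0.0041, 0.0019, 0.0026, 0.166]
[-0.0042, 0.0018, 0.0026, 0.175]
```

```bash
echo '{"dx":[0.003,0,0,0],"dy":[0.003,0,0,0],"dz":[0.045,0.045,0.034,0],"spin":[0,0,0,0]}' > mv.in && python3 jog.py mv.in; python3 d.py .6511 .0138 .2958 53.5
```

```text
time: 8.3
tool_pos: [0.6362, 0.0306, 0.2886]
tcp_rot: [-0.98, -2.976, 0.004]
wrist_force: [0.5, -0.0, 0.4]
width: -0.003
grip_force: 0.0
t 8.3 pos [0.6362 0.0306 0.2886] yaw 53.6 q [ 0.01  0.17  1.61  0.    1.37 -0.93] F [ 0.5 -0.   0.4]
turn 0.001 d [-0.0219 -0.0047 -0.0073]
```

```bash
echo '{"dx":[-0.010,-0.010,0],"dy":[-0.002,-0.002,0],"dz":[-0.003,-0.003,0],"spin":[0,0,0]}' > mv.in && python3 jog.py mv.in; echo '{"dx":[-0.0043,-0.0044,-0.0045,-0.0046,-0.0046],"dy":[0.0018,0.0018,0.0019,0.0021,0.0023],"dz":[-0.0024,-0.0022,-0.0019,-0.0016,-0.0012],"spin":[0.183,0.186,0.186,0.186,0.186]}' > mv.in && python3 jog.py mv.in; python3 -c "
from nut import *
for t in (-12,): print(pose(0,t))"; python3 d.py .65 0 .3
```

```text
time: 8.68
tool_pos: [0.6544, 0.0141, 0.3015]
tcp_rot: [0.984, 2.98, 0.002]
wrist_force: [-1.1, 1.2, 0.9]
width: -0.002
grip_force: 0.8
time: 9.3
tool_pos: [0.6732, 0.0016, 0.3093]
tcp_rot: [2.22, 2.222, 0.003]
wrist_force: [-0.5, 2.9, -1.7]
width: 0.002
grip_force: 1.6
(array([6.70481528e-01, 1.74559643e-05, 3.05192722e-01]), np.float64(-2.3015454719449715))
t 9.3 pos [0.6732 0.0016 0.3093] yaw 0.1 q [-0.04  0.22  1.51  0.    1.41 -0.04] F [-0.5  2.9 -1.7]
turn 0.0 d [-0.0016 -0.0233  0.0093]
```

```bash
echo '{"dx":[-0.0046,-0.0045,-0.0044,-0.0043,-0.0042],"dy":[0.0025,0.0027,0.0029,0.003,0.003],"dz":[0.000,0.0005,0.001,0.0012,0.0012],"spin":[0.186,0.186,0.184,0.172,0.165]}' > mv.in && python3 jog.py mv.in;python3 -c "
from nut import *
for t in (-62,): print(pose(0,t))"; echo '{"dx":[-0.0041,-0.004,-0.004,-0.004,-0.004],"dy":[0.003,0.0029,0.0027,0.0025,0.0023],"dz":[0.0014,0.0018,0.0021,0.0023,0.0025],"spin":[0.157,0.153,0.151,0.152,0.155]}' > mv.in && python3 jog.py mv.in;python3 -c "
from nut import *
for t in (-112,): print(pose(0,t))"; python3 d.py .65 0 .3
```

```text
time: 9.93
tool_pos: [0.6798, -0.0238, 0.3071]
tcp_rot: [2.961, 1.046, 0.009]
wrist_force: [1.9, 2.0, 1.4]
width: -0.001
grip_force: 1.5
(array([ 0.6745118 , -0.02520864,  0.30457208]), np.float64(-53.78692313091387))
time: 10.55
tool_pos: [0.669, -0.0455, 0.2986]
tcp_rot: [3.135, -0.14, 0.02]
wrist_force: [8.1, -4.6, 2.5]
width: 0.001
grip_force: 3.7
(array([ 0.6603202 , -0.04386432,  0.29439711]), np.float64(-97.79538348178559))
t 10.55 pos [ 0.669  -0.0455  0.2986] yaw -95.1 q [-0.1   0.22  1.54 -0.    1.37  1.56] F [ 8.1 -4.6  2.5]
turn 0.0 d [-0.023  -0.0436 -0.0018]
```

```bash
echo '{"dx":[-0.0041,-0.0041,-0.0042,0],"dy":[0.0021,0.0019,0.0018,0],"dz":[0.0026,0.0026,0.0026,0],"spin":[0.159,0.166,0.175,0]}' > mv.in && python3 jog.py mv.in; python3 d.py .6469 -.0458 .2866
```

```text
time: 11.05
tool_pos: [0.6552, -0.0524, 0.2902]
tcp_rot: [3.0, -0.906, 0.021]
wrist_force: [5.3, -14.3, 0.3]
width: -0.003
grip_force: 6.3
t 11.05 pos [ 0.6552 -0.0524  0.2902] yaw -123.6 q [-0.11  0.19  1.58 -0.01  1.35  2.05] F [  5.3 -14.3   0.3]
turn 0.0 d [-0.0106 -0.001   0.0034]
```

```bash
echo '{"dx":[0,-0.004,-0.004,0],"dy":[0.004,0.001,0,0],"dz":[0,0.001,0.001,0],"spin":[0,0,0,0]}' > mv.in && python3 jog.py mv.in; python3 d.py .6469 -.0458 .2866
```

```text
time: 11.55
tool_pos: [0.6439, -0.05, 0.2852]
tcp_rot: [3.003, -0.904, 0.01]
wrist_force: [3.5, -8.6, -5.0]
width: 0.002
grip_force: 4.9
t 11.55 pos [ 0.6439 -0.05    0.2852] yaw -123.5 q [-0.11  0.18  1.61 -0.01  1.35  2.04] F [ 3.5 -8.6 -5. ]
turn 0.0 d [ 0.0003 -0.0051 -0.0014]
```

```bash
echo '{"dx":[0.015,0,0,0.03,0.03],"dy":[0.002,0,0,0.045,0.045],"dz":[0,-0.06,-0.06,0,0],"spin":[0,0,0,0,0]}' > mv.in && python3 jog.py mv.in;echo '{"dx":[0.03,0.03,0.02,0],"dy":[0.045,0.045,0.03,0],"dz":[0,0,0,0],"spin":[0,0,0,0]}' > mv.in && python3 jog.py mv.in
cat > look.py <<'E'
import sys
from nut import *
a={v:bot.read_camera(v) for v in I}
for v in I: cv2.imwrite(f"pics/{v}_{sys.argv[1]}.png",a[v][:,:,::-1])
for i in range(3):
    o=[]
    for v in I:
        p=proj(v,N[i]).round().astype(int);hw=13
        m,t,k,e=dark(a[v],(p[0]-hw,p[1]-hw,2*hw+1,2*hw+1));q=[onplane(v,x,N[i],n) for x in t];d=q[0]-q[1]
        o.append((m.round(1).tolist(),k,round(np.degrees(np.arctan2(d@w,d@u))%180,1),np.linalg.norm(d).round(3)))
    print("nut",i+1,o)
E
python3 look.py a
python3 - <<'E'
import cv2,numpy as np
t=cv2.imread("pics/top_a.png")[140:240,280:380];s=cv2.imread("pics/scene_a.png")[165:265,262:362]
cv2.imwrite("pics/m3.png",np.hstack([cv2.resize(c,(400,400),interpolation=2) for c in(t,s)]))
E
```

```text
time: 12.18
tool_pos: [0.6555, -0.1648, 0.4082]
tcp_rot: [-3.01, 0.9, -0.009]
wrist_force: [0.5, -0.0, 0.4]
width: 0.003
grip_force: 0.0
time: 12.68
tool_pos: [0.6547, -0.3116, 0.4048]
tcp_rot: [3.006, -0.909, 0.001]
wrist_force: [0.5, 0.0, -1.0]
width: -0.004
grip_force: 0.0
nut 1 [([303.8, 205.9], 126, np.float64(36.2), np.float64(0.074)), ([331.8, 157.8], 73, np.float64(47.5), np.float64(0.062))]
nut 2 [([285.0, 188.0], 42, np.float64(4.4), np.float64(0.11)), ([356.7, 206.3], 55, np.float64(9.1), np.float64(0.054))]
nut 3 [([344.7, 189.6], 103, np.float64(43.7), np.float64(0.064)), ([300.9, 203.5], 88, np.float64(51.7), np.float64(0.061))]
```

View pics/m3.png

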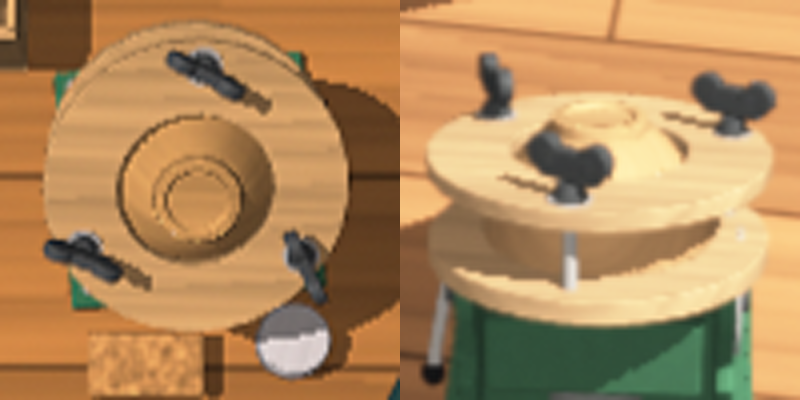

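```bash
cat > ang.py <<'E'
import sys
from nut import *
def ang(img,v,i,thr=85):
    q=proj(v,N[i]).round().astype(int);hw=15;x0,y0=q-hw
    c=cv2.resize(img[y0:y0+2*hw+1,x0:x0+2*hw+1],None,fx=4,fy=4,interpolation=cv2.INTER_CUBIC).astype(int)
    m=((c.max(2)<thr)&(c.max(2)-c.min(2)<25)).astype(np.uint8)
    k,l,s,ce=cv2.connectedComponentsWithStats(m);j=1+np.argmax(s[1:,4]-20*np.linalg.norm(ce[1:]-62,axis=1))
    yy,xx=np.nonzero(l==j)
    X=np.array([onplane(v,(x0+(a+.5)/4-.5,y0+(b+.5)/4-.5),N[i],n)-N[i] for a,b in zip(xx,yy)])
    P=np.c_[X@u,X@w];e,V=np.linalg.eigh(np.cov(P.T));d=V[:,1]
    return round(np.degrees(np.arctan2(d[1],d[0]))%180,1),len(P)//16,np.sqrt(e).round(4).tolist(),P.mean(0).round(4).tolist()
for f in sys.argv[1:]:
    for i in range(3):
        for v in("top","scene"): print(f,i+1,v,*ang(cv2.imread(f"pics/{v}{f}.png")[:,:,::-1],v,i))
E
python3 ang.py 0 _a
```

```text
0 1 top 37.9 93 [0.005, 0.0178] [0.0002, 0.0024]
0 1 scene 11.3 145 [0.0092, 0.0317] [-0.0033, 0.0015]
0 2 top 14.9 88 [0.0055, 0.0186] [-0.0016, -0.0017]
0 2 scene 4.4 52 [0.0046, 0.0371] [-0.0005, -0.0013]
0 3 top 54.5 106 [0.0066, 0.0178] [0.0012, -0.0]
0 3 scene 7.8 137 [0.0139, 0.0282] [0.006, -0.0005]
_a 1 top 49.6 88 [0.0051, 0.0177] [-0.0, 0.0018]
_a 1 scene 21.1 144 [0.0109, 0.0264] [-0.0097, 0.0019]
_a 2 top 15.3 79 [0.0054, 0.0181] [-0.0019, -0.0019]
_a 2 scene 4.5 50 [0.0045, 0.0367] [-0.0005, -0.0014]
_a 3 top 54.5 103 [0.0064, 0.0177] [0.0013, -0.0]
_a 3 scene 16.5 121 [0.0128, 0.025] [0.0046, -0.0002]
```

```bash
echo '{"dx":[-0.03,-0.03,-0.03,-0.03,-0.02],"dy":[-0.045,-0.045,-0.045,-0.045,-0.03],"dz":[0,0,0,0,0],"spin":[0,0,0,0,0]}' > mv.in && python3 jog.py mv.in;echo '{"dx":[0.005,0,0,0],"dy":[-0.002,0,0,0],"dz":[0,0.06,0.058,0],"spin":[0,0,0,0]}' > mv.in && python3 jog.py mv.in; python3 d.py .6393 -.047 .283
```

```text
time: 13.4
tool_pos: [0.6532, -0.0511, 0.406]
tcp_rot: [-3.009, 0.897, -0.002]
wrist_force: [0.5, -0.2, 0.3]
width: -0.001
grip_force: 0.0
time: 13.9
tool_pos: [0.6581, -0.0566, 0.2848]
tcp_rot: [3.009, -0.902, -0.003]
wrist_force: [-0.8, -1.1, -0.2]
width: 0.004
grip_force: 0.0
t 13.9 pos [ 0.6581 -0.0566  0.2848] yaw -123.4 q [-0.12  0.21  1.57 -0.    1.36  2.03] F [-0.8 -1.1 -0.2]
turn 0.0 d [-0.021   0.0024  0.0018]
```

```bash
echo '{"dx":[-0.008,-0.008,-0.007,0],"dy":[0.002,0.001,0,0],"dz":[0.001,0.001,0,0],"spin":[0,0,0,0]}' > mv.in && python3 jog.py mv.in; python3 d.py .6393 -.047 .283
```

```text
time: 14.4
tool_pos: [0.6378, -0.0477, 0.2852]
tcp_rot: [3.007, -0.903, 0.003]
wrist_force: [1.8, -3.7, -1.6]
width: 0.0
grip_force: 2.4
t 14.4 pos [ 0.6378 -0.0477  0.2852] yaw -123.4 q [-0.11  0.17  1.62 -0.    1.35  2.04] F [ 1.8 -3.7 -1.6]
turn 0.0 d [ 0.0009 -0.0014  0.0022]
```

```bash
echo '{"dx":[0.02,0,0,0.03,0.03],"dy":[0.002,0,0,0.045,0.045],"dz":[0,-0.06,-0.06,0,0],"spin":[0,0,0,0,0]}' > mv.in && python3 jog.py mv.in;echo '{"dx":[0.03,0.03,0,0,0],"dy":[0.045,0.045,0,0,0],"dz":[0,0,0,0,0],"spin":[0,0,-0.186,-0.186,-0.186]}' > mv.in && python3 jog.py mv.in;echo '{"dx":[0,0,0,0,0],"dy":[0,0,0,0,0],"dz":[0,0,0,0,0],"spin":[-0.186,-0.186,-0.186,-0.186,-0.186]}' > mv.in && python3 jog.py mv.in;echo '{"dx":[0,0,0,0,0],"dy":[0,0,0,0,0],"dz":[0,0,0,0,0],"spin":[-0.186,-0.186,-0.186,-0.186,-0.186]}' > mv.in && python3 jog.py mv.in; python3 look.py b >/dev/null; python3 ang.py _b|grep top
cat > plan.py <<'E'
import sys
from nut import *
lean=lambda t:.017+.011*max(0,np.cos(np.radians(t-90)))
E
python3 - <<'E'
from plan import *
print("start",pose(1,195,off=.034),"c",pose(1,195,off=lean(195)),"end",pose(1,105,off=lean(105)))
p=[pose(1,195-10*k,off=lean(195-10*k)) for k in range(11)]
for (a,ya),(b,yb) in zip(p,p[1:]):
    y=np.array([np.cos(np.radians(ya)),np.sin(np.radians(ya)),0]);z=np.array([0,0,-1.]);x=np.cross(y,z)
    print(np.round([x@(b-a),y@(b-a),z@(b-a),np.radians((ya-yb+180)%360-180)],4).tolist(),b.round(3),yb.round(0))
E
python3 d.py .502 -.0996 .35
```

```text
time: 15.02
tool_pos: [0.6554, -0.1682, 0.4071]
tcp_rot: [-3.009, 0.9, -0.006]
wrist_force: [1.1, 0.8, 0.3]
width: -0.002
grip_force: 0.0
time: 15.65
tool_pos: [0.6551, -0.2764, 0.4047]
tcp_rot: [-3.141, 0.031, -0.0]
wrist_force: [0.3, 0.6, -0.0]
width: -0.001
grip_force: 0.0
time: 16.27
tool_pos: [0.6552, -0.2759, 0.4048]
tcp_rot: [-2.821, -1.382, -0.001]
wrist_force: [0.3, 1.0, -0.7]
width: 0.005
grip_force: 0.0
time: 16.9
tool_pos: [0.6552, -0.2759, 0.4048]
tcp_rot: [-1.902, -2.5, -0.001]
wrist_force: [-0.4, -0.8, 0.3]
width: -0.003
grip_force: 0.0
_b 1 top 34.8 82 [0.0049, 0.0174] [-0.0003, 0.0015]
_b 2 top 15.4 79 [0.0054, 0.0182] [-0.0019, -0.0019]
_b 3 top 54.5 103 [0.0064, 0.0177] [0.0013, -0.0]
start (array([ 0.50197994, -0.13976918,  0.19377946]), np.float64(-151.31852172289135)) c (array([ 0.4949753 , -0.12443639,  0.19157949]), np.float64(-151.31852172289135)) end (array([ 0.47565312, -0.0876586 ,  0.18487643]), np.float64(114.55282329965318))
[-0.0045, 0.0019, 0.0018, 0.1994] [ 0.491 -0.121  0.19 ] -163.0
[-0.0037, 0.0023, 0.0015, 0.2014] [ 0.488 -0.119  0.188] -174.0
[-0.0028, 0.0027, 0.0014, 0.1994] [ 0.485 -0.116  0.187] 174.0
[-0.0028, 0.0032, 0.0013, 0.1939] [ 0.482 -0.113  0.186] 163.0
[-0.0029, 0.0036, 0.001, 0.186] [ 0.479 -0.109  0.185] 153.0
[-0.0031, 0.004, 0.0007, 0.1772] [ 0.477 -0.105  0.184] 142.0
[-0.0032, 0.0043, 0.0002, 0.1686] [ 0.476 -0.099  0.184] 133.0
[-0.0034, 0.0046, -0.0003, 0.1613] [ 0.475 -0.094  0.184] 123.0
[-0.0036, 0.0047, -0.0009, 0.1558] [ 0.476 -0.088  0.185] 115.0
[-0.0039, 0.0047, -0.0016, 0.1524] [ 0.477 -0.082  0.186] 106.0
t 17.0 pos [ 0.6551 -0.2759  0.4048] yaw 15.1 q [-0.43  0.29  1.27  0.    1.59 -0.7 ] F [ 0.  -0.2 -0.4]
turn 0.0 d [ 0.2102 -0.1018  0.0548]
```

```bash
echo '{"dx":[0,0],"dy":[0,0],"dz":[0,0],"spin":[-0.118,-0.118]}' > mv.in && python3 jog.py mv.in; python3 d.py .502 -.1398 .3 28.7
```

```text
time: 17.25
tool_pos: [0.6549, -0.2758, 0.4048]
tcp_rot: [-1.603, -2.702, -0.001]
wrist_force: [-0.1, 0.1, 0.4]
width: 0.0
grip_force: 0.0
t 17.25 pos [ 0.6549 -0.2758  0.4048] yaw 28.6 q [-0.43  0.29  1.27  0.    1.59 -0.93] F [-0.1  0.1  0.4]
turn -0.001 d [ 0.1927 -0.0689  0.1048]
```

```bash
echo '{"dx":[0.048,0.048,0.048,0.048,0],"dy":[-0.017,-0.017,-0.017,-0.017,0],"dz":[0.025,0.025,0.025,0.03,0],"spin":[0,0,0,0,0]}' > mv.in && python3 jog.py mv.in; python3 d.py .502 -.1398 .194 28.7
```

```text
time: 17.88
tool_pos: [0.497, -0.1364, 0.2942]
tcp_rot: [-1.6, -2.691, 0.003]
wrist_force: [0.1, -1.1, 0.1]
width: 0.002
grip_force: 0.0
t 17.88 pos [ 0.497  -0.1364  0.2942] yaw 28.5 q [-0.32 -0.07  1.85  0.    1.37 -0.81] F [ 0.1 -1.1  0.1]
turn -0.003 d [-0.0062  0.0035  0.1001]
```

```bash
echo '{"dx":[-0.003,-0.002,0],"dy":[0.002,0,0],"dz":[0.05,0.05,0],"spin":[0,0,0]}' > mv.in && python3 jog.py mv.in; echo '{"dx":[0.009,0.008,0],"dy":[0.001,0,0],"dz":[0.001,0.001,0],"spin":[0,0,0]}' > mv.in && python3 jog.py mv.in; python3 d.py .495 -.1244 .1916 28.7
```

```text
time: 18.25
tool_pos: [0.5052, -0.1428, 0.1966]
tcp_rot: [-1.603, -2.694, 0.002]
wrist_force: [-0.7, -0.4, 0.3]
width: -0.0
grip_force: 0.0
time: 18.62
tool_pos: [0.5006, -0.1272, 0.1998]
tcp_rot: [1.6, 2.7, 0.001]
wrist_force: [0.9, -0.8, -0.2]
width: -0.0
grip_force: 0.0
t 18.62 pos [ 0.5006 -0.1272  0.1998] yaw 28.7 q [-0.3  -0.02  1.98  0.    1.18 -0.8 ] F [ 0.9 -0.8 -0.2]
turn -0.0 d [ 0.0052 -0.0035  0.0082]
```

```bash
echo '{"dx":[0.004,0],"dy":[-0.003,0],"dz":[0.006,0],"spin":[0,0]}' > mv.in && python3 jog.py mv.in; echo '{"dx":[0.0045,0.0037,0.0028,0.0028,0.0029],"dy":[-0.0019,-0.0023,-0.0027,-0.0032,-0.0036],"dz":[0.0018,0.0015,0.0014,0.0013,0.001],"spin":[0.186,0.186,0.186,0.186,0.186]}' > mv.in && python3 jog.py mv.in; python3 d.py .479 -.109 .185 -27
```

```text
time: 18.88
tool_pos: [0.4944, -0.1252, 0.1913]
tcp_rot: [-1.602, -2.701, 0.0]
wrist_force: [0.8, -0.1, -1.5]
width: -0.004
grip_force: 0.0
time: 19.5
tool_pos: [0.4797, -0.1148, 0.1867]
tcp_rot: [2.642, 1.685, -0.005]
wrist_force: [-3.1, -15.8, 8.8]
width: -0.003
grip_force: 7.6
t 19.5 pos [ 0.4797 -0.1148  0.1867] yaw -24.9 q [-0.28 -0.05  2.04 -0.01  1.15  0.16] F [ -3.1 -15.8   8.8]
turn 0.036 d [ 0.0048 -0.0033  0.0017]
```

```bash
echo '{"dx":[0.0031,0.0032,0.0034,0],"dy":[-0.006,-0.005,-0.0046,0],"dz":[0.0007,0.0002,-0.0003,0],"spin":[0.177,0.169,0.161,0]}' > mv.in && python3 jog.py mv.in; python3 d.py .475 -.094 .184 -57
```

```text
time: 20.0
tool_pos: [0.4698, -0.1022, 0.1857]
tcp_rot: [2.973, 0.973, -0.013]
wrist_force: [-12.7, -24.9, 7.2]
width: -0.001
grip_force: 8.4
t 20.0 pos [ 0.4698 -0.1022  0.1857] yaw -53.8 q [-0.25 -0.07  2.06 -0.02  1.16  0.69] F [-12.7 -24.9   7.2]
turn 0.057 d [ 0.0088 -0.0041  0.0015]
```

```bash
python3 look.py c; python3 - <<'E'
import cv2,numpy as np
t=cv2.imread("pics/top_c.png")[165:240,310:385];s=cv2.imread("pics/scene_c.png")[150:225,250:325]
cv2.imwrite("pics/m4.png",np.hstack([cv2.resize(c,(400,400),interpolation=2) for c in(t,s)]))
E
```

```text
nut 1 [([303.5, 206.7], 123, np.float64(14.6), np.float64(0.106)), ([331.5, 157.8], 73, np.float64(34.2), np.float64(0.063))]
nut 2 [([282.3, 177.0], 93, np.float64(71.9), np.float64(0.067)), ([356.2, 214.5], 149, np.float64(63.3), np.float64(0.076))]
nut 3 [([344.7, 189.6], 103, np.float64(43.7), np.float64(0.064)), ([300.5, 203.5], 103, np.float64(55.8), np.float64(0.062))]
```

View pics/m4.png

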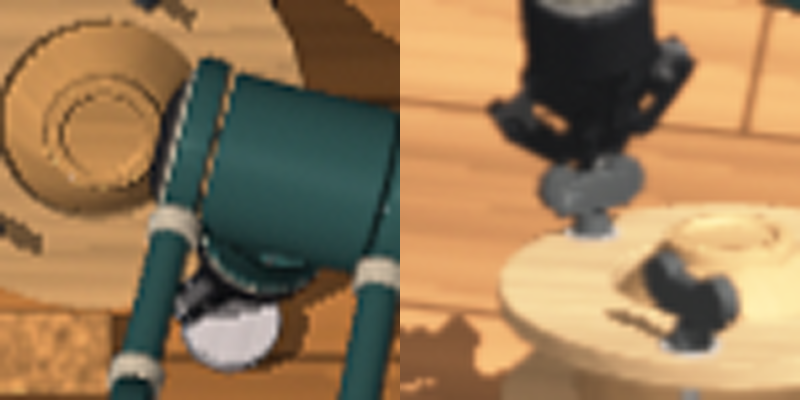

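```bash
echo '{"dx":[-0.012,-0.015,0,0,0],"dy":[0,0,0,0,0],"dz":[0,0,-0.06,-0.06,0],"spin":[0,0,0,0,0]}' > mv.in && python3 jog.py mv.in; python3 d.py .49 -.30 .30
```

```text
time: 20.72
tool_pos: [0.4529, -0.1109, 0.3107]
tcp_rot: [2.979, 0.977, 0.016]
wrist_force: [0.1, -0.5, -0.4]
width: 0.003
grip_force: 0.0
t 20.73 pos [ 0.4529 -0.1109  0.3107] yaw -53.7 q [-0.29 -0.19  1.93  0.    1.39  0.64] F [ 0.1 -0.5 -0.4]
turn 0.0 d [-0.0822  0.1742  0.0117]
```

```bash
echo '{"dx":[-0.022,-0.022,-0.022,-0.02,0],"dy":[0.045,0.045,0.045,0.04,0],"dz":[0,0,0,0,0],"spin":[0,0,0,0,0]}' > mv.in && python3 jog.py mv.in; python3 look.py d>/dev/null; python3 ang.py _d; python3 d.py .49 -.30 .30
```

```text
time: 21.35
tool_pos: [0.4837, -0.3042, 0.3023]
tcp_rot: [-2.985, -0.974, 0.002]
wrist_force: [-0.6, 0.7, -1.1]
width: 0.002
grip_force: 0.0
_d 1 top 35.3 88 [0.005, 0.0177] [0.0, 0.002]
_d 1 scene 10.8 137 [0.0086, 0.0322] [-0.0026, 0.0012]
_d 2 top 123.3 125 [0.0087, 0.0167] [-0.0017, -0.0005]
_d 2 scene 0.0 2 [0.0016, 0.0037] [0.0144, 0.0045]
_d 3 top 54.5 105 [0.0065, 0.0178] [0.0013, 0.0]
_d 3 scene 16.2 122 [0.0128, 0.0251] [0.0046, -0.0002]
t 21.45 pos [ 0.4836 -0.3016  0.3028] yaw -53.7 q [-0.6   0.03  1.74  0.    1.37  0.34] F [-0.1  0.   0. ]
turn 0.0 d [0.0061 0.0025 0.0028]
```

```bash
python3 - <<'E'
import cv2,numpy as np
t=cv2.imread("pics/top_d.png")[180:230,330:380];s=cv2.imread("pics/scene_d.png")[160:210,260:310]
cv2.imwrite("pics/m5.png",np.hstack([cv2.resize(c,(400,400),interpolation=2) for c in(t,s)]))
E
```

```text
(no output)
```

View pics/m5.png

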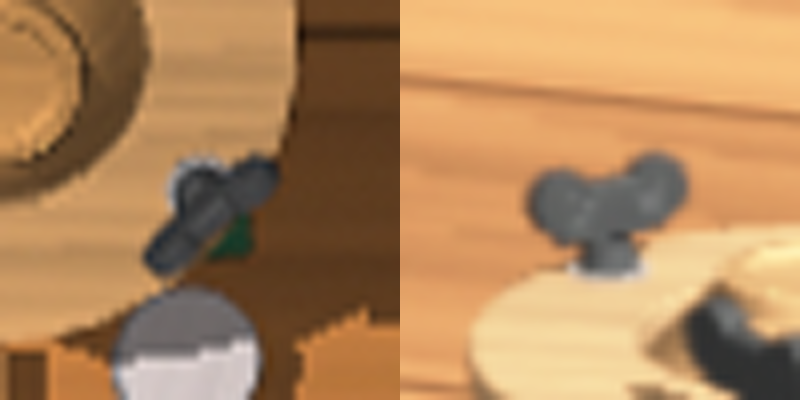

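```bash
python3 - <<'E'
from nut import *
q=[onplane("top",p,N[1]+.004*n,n) for p in((350,212.75),(363.1,201))];d=q[1]-q[0]
print(np.degrees(np.arctan2(d@w,d@u))%180,np.linalg.norm(d),((q[0]+q[1])/2-N[1])@np.c_[u,w,n])
q=[onplane("top",p,N[1]+.004*n,n) for p in((352.,198),(360.,214.5))];d=q[1]-q[0]
print(np.degrees(np.arctan2(d@w,d@u))%180)
th=105
for r in(.025,.03):
  for of in(.045,.028): print(r,of,pose(1,th,r=r,off=of))
E
```

```text
123.39701459455051 0.05973492480049005 [-0.00337451 -0.00125189  0.00399982]
15.817169355296386
0.025 0.045 (array([ 0.46230613, -0.09496026,  0.17648504]), np.float64(114.55282329965318))
0.025 0.028 (array([ 0.4753652 , -0.08781611,  0.18469541]), np.float64(114.55282329965318))
0.03 0.045 (array([ 0.46024595, -0.09045061,  0.17583799]), np.float64(114.55282329965318))
0.03 0.028 (array([ 0.47330501, -0.08330647,  0.18404836]), np.float64(114.55282329965318))
```

```bash
echo '{"dx":[0,0],"dy":[0,0],"dz":[0,0],"spin":[0.10,0.10]}' > mv.in && python3 jog.py mv.in; python3 d.py .4585 -.0915 .28 -65
```

```text
time: 21.7
tool_pos: [0.484, -0.3003, 0.3039]
tcp_rot: [-3.068, -0.673, 0.0]
wrist_force: [-0.2, -0.3, 0.2]
width: -0.002
grip_force: 0.0
t 21.7 pos [ 0.484  -0.3003  0.3039] yaw -65.2 q [-0.6   0.03  1.74  0.    1.37  0.54] F [-0.2 -0.3  0.2]
turn -0.004 d [ 0.0651 -0.2     0.0241]
```

```bash
echo '{"dx":[0.01,0.016,0.02,0.018,0],"dy":[-0.05,-0.05,-0.05,-0.05,0],"dz":[0,0,0.01,0.014,0],"spin":[0,0,0,0,0]}' > mv.in && python3 jog.py mv.in; python3 d.py .4585 -.0915 .18 -65
```

```text
time: 22.32
tool_pos: [0.4563, -0.0892, 0.2787]
tcp_rot: [-3.063, -0.686, 0.003]
wrist_force: [0.2, 0.9, 0.4]
width: -0.001
grip_force: 0.0
t 22.32 pos [ 0.4563 -0.0892  0.2787] yaw -64.8 q [-0.25 -0.17  1.97  0.    1.34  0.88] F [0.2 0.9 0.4]
turn 0.004 d [0.0011 0.0033 0.0987]
```

```bash
echo '{"dx":[0,0,0],"dy":[0.002,0.001,0],"dz":[0.05,0.048,0],"spin":[0,0,0]}' > mv.in && python3 jog.py mv.in; echo '{"dx":[0.007,0.006,0],"dy":[0,0,0],"dz":[-0.003,-0.003,0],"spin":[0,0,0]}' > mv.in && python3 jog.py mv.in; python3 d.py .470 -.0845 .186 -65
```

```text
time: 22.7
tool_pos: [0.4559, -0.0956, 0.1783]
tcp_rot: [-3.064, -0.676, 0.013]
wrist_force: [-0.9, 0.2, -0.1]
width: 0.004
grip_force: 0.0
time: 23.08
tool_pos: [0.469, -0.0905, 0.189]
tcp_rot: [-3.066, -0.676, 0.01]
wrist_force: [-10.4, 1.6, -2.0]
width: -0.001
grip_force: 4.4
t 23.07 pos [ 0.469  -0.0905  0.189 ] yaw -65.1 q [-0.24 -0.08  2.06 -0.    1.17  0.89] F [-10.4   1.6  -2. ]
turn -0.002 d [ 0.0035 -0.005   0.003 ]
```

```bash
echo '{"dx":[0.003,0.003,0],"dy":[-0.003,-0.001,0],"dz":[0,0,0],"spin":[0,0,0]}' > mv.in && python3 jog.py mv.in; python3 d.py .472 -.0845 .186 -65
```

```text
time: 23.45
tool_pos: [0.4738, -0.087, 0.1911]
tcp_rot: [3.064, 0.676, -0.007]
wrist_force: [-11.3, -6.6, 3.2]
width: -0.001
grip_force: 6.9
t 23.45 pos [ 0.4738 -0.087   0.1911] yaw -65.1 q [-0.23 -0.07  2.05 -0.01  1.17  0.91] F [-11.3  -6.6   3.2]
turn -0.002 d [-0.0006 -0.003   0.005 ]
```

```bash
echo '{"dx":[-0.012,-0.012,0,0,-0.03],"dy":[0,0,0,0,0.05],"dz":[0,0,-0.06,-0.06,0],"spin":[0,0,0,0,0]}' > mv.in && python3 jog.py mv.in;echo '{"dx":[-0.02,-0.01,0,0],"dy":[0.055,0.05,0.05,0],"dz":[0,0,0,0],"spin":[0,0,0,0]}' > mv.in && python3 jog.py mv.in; python3 look.py e>/dev/null; python3 ang.py _e|grep top; python3 d.py .49 -.30 .30
```

```text
time: 24.08
tool_pos: [0.4513, -0.1523, 0.3165]
tcp_rot: [3.059, 0.684, 0.021]
wrist_force: [0.8, -0.2, -0.9]
width: -0.003
grip_force: 0.0
time: 24.58
tool_pos: [0.4857, -0.3091, 0.3085]
tcp_rot: [3.068, 0.671, 0.001]
wrist_force: [0.4, -0.0, -0.7]
width: 0.003
grip_force: 0.0
_e 1 top 35.2 88 [0.005, 0.0177] [-0.0, 0.002]
_e 2 top 71.8 123 [0.008, 0.0177] [-0.0019, -0.0013]
_e 3 top 54.5 105 [0.0065, 0.0178] [0.0012, -0.0]
t 24.68 pos [ 0.485  -0.3062  0.3086] yaw -65.2 q [-0.61  0.03  1.73  0.    1.38  0.53] F [ 0.4  0.1 -0.1]
turn 0.0 d [ 0.0072 -0.0036  0.0087]
```

```bash
python3 - <<'E'
import cv2,numpy as np
t=cv2.imread("pics/top_e.png")[180:230,330:380];s=cv2.imread("pics/scene_e.png")[160:210,260:310]
cv2.imwrite("pics/m6.png",np.hstack([cv2.resize(c,(400,400),interpolation=2) for c in(t,s)]))
E
```

```text
(no output)
```

View pics/m6.png

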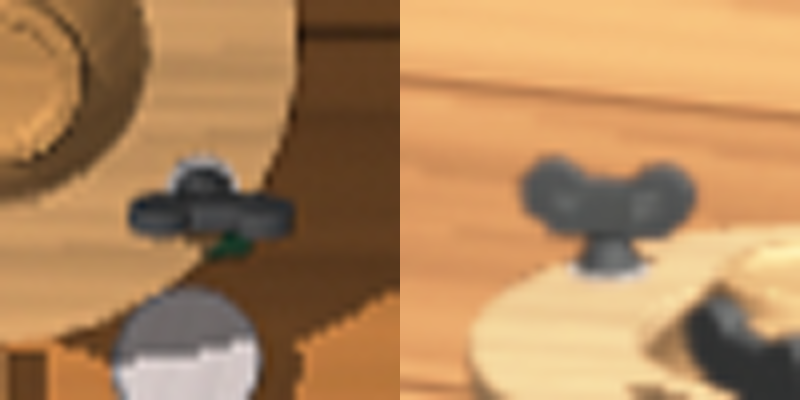

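```bash
python3 - <<'E'
from nut import *
q=[onplane("top",p,N[1]+.004*n,n) for p in((330+140/8,180+212/8),(330+288/8,180+215/8))];d=q[1]-q[0]
print(np.degrees(np.arctan2(d@w,d@u))%180,np.linalg.norm(d),((q[0]+q[1])/2-N[1])@np.c_[u,w,n])
for uu in(-.055,-.0405,-.024): print(uu,(N[1]+(uu-.0034)*u-.035*w-.006*n).round(4))
E
echo '{"dx":[0,0],"dy":[0,0],"dz":[0,0],"spin":[0.117,0.117]}' > mv.in && python3 jog.py mv.in; python3 d.py .456 -.141 .28 -78.5
```

```text
76.86804761979609 0.06342393900445663 [-0.00278664 -0.0021944   0.00399982]
-0.055 [ 0.4626 -0.1434  0.1757]
-0.0405 [ 0.4749 -0.1409  0.183 ]
-0.024 [ 0.4889 -0.138   0.1912]
time: 24.92
tool_pos: [0.4849, -0.3046, 0.3091]
tcp_rot: [3.126, 0.309, 0.002]
wrist_force: [-0.2, 0.8, 0.3]
width: -0.0
grip_force: 0.0
t 24.93 pos [ 0.4849 -0.3046  0.3091] yaw -78.7 q [-0.6   0.03  1.73  0.    1.38  0.77] F [-0.2  0.8  0.3]
turn -0.003 d [ 0.0043 -0.1661  0.029 ]
```

```bash
echo '{"dx":[0.0,0.004,0.006,0],"dy":[-0.055,-0.055,-0.053,0],"dz":[0.01,0.01,0.01,0],"spin":[0,0,0,0]}' > mv.in && python3 jog.py mv.in; echo '{"dx":[0,0,0],"dy":[0,0,0],"dz":[0.05,0.052,0],"spin":[0,0,0]}' > mv.in && python3 jog.py mv.in; python3 d.py .4749 -.1409 .183 -78.5
```

```text
time: 25.42
tool_pos: [0.461, -0.14, 0.278]
tcp_rot: [-3.124, -0.322, 0.0]
wrist_force: [-0.6, -0.4, -0.2]
width: 0.001
grip_force: 0.0
time: 25.8
tool_pos: [0.4589, -0.1432, 0.1727]
tcp_rot: [-3.122, -0.314, 0.012]
wrist_force: [0.8, 0.5, 0.4]
width: -0.0
grip_force: 0.0
t 25.8 pos [ 0.4589 -0.1432  0.1727] yaw -78.5 q [-0.35 -0.06  2.07 -0.    1.14  1.02] F [0.8 0.5 0.4]
turn -0.001 d [ 0.016   0.0009 -0.0105]
```

```bash
echo '{"dx":[0.008,0.008,0.004,0],"dy":[0,0.001,0,0],"dz":[-0.005,-0.005,-0.002,0],"spin":[0,0,0,0]}' > mv.in && python3 jog.py mv.in; python3 d.py .4889 -.138 .191 -78.5
```

```text
time: 26.3
tool_pos: [0.4825, -0.1434, 0.1905]
tcp_rot: [3.122, 0.314, -0.002]
wrist_force: [-6.8, -5.9, 3.4]
width: 0.0
grip_force: 5.8
t 26.3 pos [ 0.4825 -0.1434  0.1905] yaw -78.5 q [-0.34 -0.03  2.01 -0.    1.16  1.04] F [-6.8 -5.9  3.4]
turn -0.0 d [ 0.0073 -0.004  -0.0005]
```

```bash
echo '{"dx":[0.004,0],"dy":[-0.001,0],"dz":[-0.001,0],"spin":[0,0]}' > mv.in && python3 jog.py mv.in; python3 d.py .4889 -.138 .191 -78.5; echo '{"dx":[-0.015,-0.015,0,0,0],"dy":[0,0,0,0,0.05],"dz":[0,0,-0.06,-0.06,0],"spin":[0,0,0,0,0]}' > mv.in && python3 jog.py mv.in;echo '{"dx":[0,0,0],"dy":[0.05,0.05,0],"dz":[0,0,0],"spin":[0,0,0]}' > mv.in && python3 jog.py mv.in; python3 look.py f>/dev/null; python3 ang.py _f|grep top
```

```text
time: 26.55
tool_pos: [0.4854, -0.1434, 0.1919]
tcp_rot: [3.118, 0.314, -0.004]
wrist_force: [-10.2, -12.0, 5.6]
width: -0.0
grip_force: 9.8
t 26.55 pos [ 0.4854 -0.1434  0.1919] yaw -78.5 q [-0.33 -0.03  2.   -0.01  1.17  1.04] F [-10.2 -12.    5.6]
turn 0.0 d [ 0.0045 -0.0046  0.0009]
time: 27.18
tool_pos: [0.4696, -0.1942, 0.3172]
tcp_rot: [3.12, 0.319, 0.02]
wrist_force: [1.3, -0.8, 0.4]
width: 0.001
grip_force: 0.0
time: 27.55
tool_pos: [0.4863, -0.2951, 0.3092]
tcp_rot: [3.126, 0.308, 0.0]
wrist_force: [-0.4, 0.1, -0.1]
width: -0.002
grip_force: 0.0
_f 1 top 35.2 88 [0.005, 0.0177] [-0.0001, 0.002]
_f 2 top 80.3 125 [0.0084, 0.0175] [-0.0018, -0.0013]
_f 3 top 54.5 105 [0.0065, 0.0178] [0.0012, -0.0]
```

```bash
python3 d.py .4589 -.135 .28 -78.5; echo '{"dx":[0,0.002,0.003,0],"dy":[-0.055,-0.055,-0.053,0],"dz":[0.01,0.01,0.01,0],"spin":[0,0,0,0]}' > mv.in && python3 jog.py mv.in; python3 d.py .460 -.134 .176
```

```text
t 27.65 pos [ 0.486  -0.2923  0.3092] yaw -78.6 q [-0.59  0.02  1.74  0.    1.38  0.79] F [ 0.2 -0.  -0.2]
turn -0.002 d [ 0.0048 -0.1596  0.0294]
time: 28.15
tool_pos: [0.4572, -0.1274, 0.2786]
tcp_rot: [-3.123, -0.322, 0.001]
wrist_force: [-0.2, -0.2, -0.4]
width: -0.003
grip_force: 0.0
t 28.15 pos [ 0.4572 -0.1274  0.2786] yaw -78.2 q [-0.33 -0.15  1.95  0.    1.34  1.04] F [-0.2 -0.2 -0.4]
turn 0.0 d [0.0014 0.0073 0.1026]
```

```bash
echo '{"dx":[0.001,0,0],"dy":[0.003,0.001,0],"dz":[0.05,0.052,0],"spin":[0,0,0]}' > mv.in && python3 jog.py mv.in; echo '{"dx":[0.008,0.008,0.008,0],"dy":[0,0,0,0],"dz":[-0.005,-0.005,-0.003,0],"spin":[0,0,0,0]}' > mv.in && python3 jog.py mv.in; python3 d.py .489 -.136 .191
```

```text
time: 28.52
tool_pos: [0.4571, -0.1343, 0.1734]
tcp_rot: [-3.122, -0.314, 0.013]
wrist_force: [-0.7, 0.2, 0.6]
width: -0.002
grip_force: 0.0
time: 29.02
tool_pos: [0.4846, -0.1322, 0.1933]
tcp_rot: [3.123, 0.314, -0.001]
wrist_force: [-8.4, -4.4, 6.7]
width: -0.003
grip_force: 2.9
t 29.02 pos [ 0.4846 -0.1322  0.1933] yaw -78.5 q [-0.31 -0.04  2.01 -0.    1.17  1.06] F [-8.4 -4.4  6.7]
turn 0.0 d [0.0035 0.0046 0.0023]
```

```bash
echo '{"dx":[0.005,0],"dy":[0,0],"dz":[0,0],"spin":[0,0]}' > mv.in && python3 jog.py mv.in; python3 d.py .4889 -.138 .191 -78.5; echo '{"dx":[-0.015,-0.015,0,0,0],"dy":[0,0,0,0,0.05],"dz":[0,0,-0.06,-0.06,0],"spin":[0,0,0,0,0]}' > mv.in && python3 jog.py mv.in;echo '{"dx":[0,0,0],"dy":[0.05,0.05,0],"dz":[0,0,0],"spin":[0,0,0]}' > mv.in && python3 jog.py mv.in; python3 look.py g>/dev/null; python3 ang.py _g|grep top
```

```text
time: 29.28
tool_pos: [0.4884, -0.1313, 0.1948]
tcp_rot: [3.123, 0.314, -0.004]
wrist_force: [-16.2, -3.1, 16.3]
width: 0.004
grip_force: 3.6
t 29.27 pos [ 0.4884 -0.1313  0.1948] yaw -78.5 q [-0.31 -0.03  2.   -0.    1.17  1.06] F [-16.2  -3.1  16.3]
turn -0.0 d [-0.0008  0.0067  0.0038]
time: 29.9
tool_pos: [0.4728, -0.1846, 0.318]
tcp_rot: [3.12, 0.319, 0.02]
wrist_force: [0.8, -0.7, -0.4]
width: -0.0
grip_force: 0.0
time: 30.28
tool_pos: [0.4895, -0.2856, 0.31]
tcp_rot: [3.126, 0.308, -0.0]
wrist_force: [-0.5, 0.0, 0.3]
width: 0.003
grip_force: 0.0
_g 1 top 35.2 89 [0.005, 0.0177] [-0.0001, 0.002]
_g 2 top 111.9 126 [0.0089, 0.0169] [-0.0016, -0.0007]
_g 3 top 54.5 105 [0.0065, 0.0178] [0.0012, -0.0]
```

```bash
cat > tips.py <<'E'
import sys,contextlib,io
sys.argv,fs=[sys.argv[0]],sys.argv[1:]
from nut import *
def tips(img,i,thr=85,v="top"):
    q=proj(v,N[i]).round().astype(int);hw=15;x0,y0=q-hw
    c=cv2.resize(img[y0:y0+2*hw+1,x0:x0+2*hw+1],None,fx=4,fy=4,interpolation=cv2.INTER_CUBIC).astype(int)
    m=((c.max(2)<thr)&(c.max(2)-c.min(2)<25)).astype(np.uint8)
    k,l,s,ce=cv2.connectedComponentsWithStats(m);j=1+np.argmax(s[1:,4]-20*np.linalg.norm(ce[1:]-62,axis=1))
    yy,xx=np.nonzero(l==j)
    X=np.array([onplane(v,(x0+(a+.5)/4-.5,y0+(b+.5)/4-.5),N[i],n)-N[i] for a,b in zip(xx,yy)])
    P=np.c_[X@u,X@w];P-=P.mean(0);r=[]
    d=np.linalg.eigh(np.cov(P.T))[1][:,1]
    for _ in range(3):
        t=P@d;d=P[t>.014].mean(0)-P[t<-.014].mean(0);d/=np.linalg.norm(d)
    return round(np.degrees(np.arctan2(d[1],d[0]))%180,1)
for f in fs: print(f,[tips(cv2.imread(f"pics/top{f}.png")[:,:,::-1],i) for i in range(3)])
E
python3 tips.py 0 _a _b _d _e _f _g
```

```text
0 [np.float64(38.6), np.float64(14.6), np.float64(55.6)]
_a [np.float64(50.6), np.float64(14.8), np.float64(55.6)]
_b [np.float64(35.4), np.float64(15.1), np.float64(55.6)]
_d [np.float64(35.6), np.float64(121.5), np.float64(55.6)]
_e [np.float64(35.6), np.float64(73.8), np.float64(55.6)]
_f [np.float64(35.6), np.float64(83.1), np.float64(55.6)]
_g [np.float64(35.7), np.float64(111.9), np.float64(55.6)]
```

```bash
python3 d.py .442 -.081 .28 -78.5
```

```text
t 30.38 pos [ 0.4892 -0.2828  0.31  ] yaw -78.6 q [-0.57  0.02  1.74  0.    1.39  0.8 ] F [-0.4  0.3 -0.4]
turn -0.002 d [-0.006  -0.2071  0.0302]
```

```bash
echo '{"dx":[-0.006,0,0,0,0],"dy":[-0.052,-0.052,-0.052,-0.051,0],"dz":[0.005,0.005,0.01,0.01,0],"spin":[0,0,0,0,0]}' > mv.in && python3 jog.py mv.in;python3 d.py .443 -.081 .174 -78.5; echo '{"dx":[0,0,0],"dy":[0,0,0],"dz":[0.05,0.05,0],"spin":[0,0,0]}' > mv.in && python3 jog.py mv.in; python3 d.py .4611 -.0774 .1836 -78.5
```

```text
time: 31.0
tool_pos: [0.4407, -0.077, 0.2795]
tcp_rot: [-3.123, -0.323, 0.001]
wrist_force: [-0.3, 0.1, -0.4]
width: 0.004
grip_force: 0.0
t 31.0 pos [ 0.4407 -0.077   0.2795] yaw -78.2 q [-0.23 -0.21  2.    0.    1.35  1.14] F [-0.3  0.1 -0.4]
turn 0.005 d [0.0016 0.0045 0.1055]
time: 31.38
tool_pos: [0.439, -0.0802, 0.1766]
tcp_rot: [-3.123, -0.314, 0.013]
wrist_force: [-0.2, 0.2, 0.3]
width: 0.002
grip_force: 0.0
t 31.38 pos [ 0.439  -0.0802  0.1766] yaw -78.5 q [-0.24 -0.13  2.13 -0.    1.15  1.13] F [-0.2  0.2  0.3]
turn -0.001 d [ 0.0222  0.0016 -0.0072]
```

```bash
echo '{"dx":[0.008,0.008,0.003,0],"dy":[0,0,0,0],"dz":[-0.003,-0.003,-0.001,0],"spin":[0,0,0,0]}' > mv.in && python3 jog.py mv.in; python3 d.py .4611 -.0774 .1836 -78.5
```

```text
time: 31.88
tool_pos: [0.461, -0.0778, 0.189]
tcp_rot: [3.125, 0.314, -0.003]
wrist_force: [-7.2, -1.7, 3.9]
width: -0.001
grip_force: 3.6
t 31.88 pos [ 0.461  -0.0778  0.189 ] yaw -78.5 q [-0.22 -0.1   2.08 -0.    1.17  1.15] F [-7.2 -1.7  3.9]
turn -0.001 d [ 0.0002 -0.0004  0.0054]
```

```bash
echo '{"dx":[-0.015,-0.015,0,0,0],"dy":[0,0,0,0,-0.055],"dz":[0,0,-0.06,-0.06,0],"spin":[0,0,0,0,0]}' > mv.in && python3 jog.py mv.in;echo '{"dx":[0,0,0,0,0],"dy":[-0.06,-0.06,-0.06,-0.055,0],"dz":[0,0,0,0,0],"spin":[0,0,0,0,0]}' > mv.in && python3 jog.py mv.in; python3 look.py h>/dev/null; python3 tips.py _h; python3 ang.py _h|grep top
python3 - <<'E'
from plan import *
for r in(.027,):
  print("start",pose(2,55,r=r,off=.036),"c",pose(2,55,r=r,off=lean(55)),"end",pose(2,-35,r=r))
p=[pose(2,55-10*k,r=.027,off=lean(55-10*k)) for k in range(11)]
for (a,ya),(b,yb) in zip(p,p[1:]):
    y=np.array([np.cos(np.radians(ya)),np.sin(np.radians(ya)),0]);z=np.array([0,0,-1.]);x=np.cross(y,z)
    print(np.round([x@(b-a),y@(b-a),z@(b-a),np.radians((ya-yb+180)%360-180)],4).tolist(),b.round(4),yb.round(0))
E
python3 d.py .49 .2 .3
```

```text
time: 32.5
tool_pos: [0.4242, -0.0316, 0.314]
tcp_rot: [3.123, 0.304, 0.02]
wrist_force: [0.9, 1.2, -0.4]
width: 0.001
grip_force: 0.0
time: 33.12
tool_pos: [0.3728, 0.2038, 0.3076]
tcp_rot: [-3.123, -0.323, -0.001]
wrist_force: [-0.1, 0.1, 1.0]
width: 0.001
grip_force: 0.0
_h [np.float64(35.7), np.float64(109.1), np.float64(55.7)]
_h 1 top 35.4 93 [0.005, 0.018] [-0.0, 0.0021]
_h 2 top 109.0 129 [0.0089, 0.017] [-0.0018, -0.0004]
_h 3 top 54.5 106 [0.0066, 0.0178] [0.0013, 0.0]
start (array([0.48801013, 0.12664786, 0.21651297]), np.float64(70.25710657818888)) c (array([0.49609565, 0.12244445, 0.22060436]), np.float64(70.25710657818888)) end (array([0.53576723, 0.09112135, 0.23944838]), np.float64(-27.468521185427164))
[-0.0057, 0.003, -0.0037, 0.1686] [0.5025 0.1233 0.2243] 61.0
[-0.006, 0.0025, -0.0036, 0.1772] [0.5089 0.1226 0.2279] 50.0
[-0.0063, 0.0022, -0.0033, 0.186] [0.5152 0.1202 0.2312] 40.0
[-0.0066, 0.002, -0.0028, 0.1939] [0.521  0.1164 0.234 ] 29.0
[-0.0068, 0.0019, -0.0022, 0.1994] [0.5259 0.1114 0.2362] 17.0
[-0.0059, 0.0021, -0.0015, 0.2014] [0.5296 0.1063 0.2377] 6.0
[-0.0049, 0.0023, -0.0011, 0.1994] [0.5324 0.1017 0.2388] -6.0
[-0.0049, 0.0026, -0.0006, 0.1939] [0.5345 0.0965 0.2393] -17.0
[-0.0048, 0.0028, -0.0001, 0.186] [0.5358 0.0911 0.2394] -27.0
[-0.0047, 0.003, 0.0004, 0.1772] [0.5362 0.0856 0.2391] -38.0
t 33.23 pos [0.3738 0.201  0.3075] yaw -78.4 q [ 0.44 -0.27  2.   -0.    1.41  1.8 ] F [ 0.8  0.5 -0.4]
turn 0.0 d [0.1136 0.0243 0.0075]
```

```bash
echo '{"dx":[0,0,0,0,0],"dy":[0,0,0,0,0],"dz":[0,0,0,0,0],"spin":[-0.186,-0.186,-0.186,-0.186,-0.186]}' > mv.in && python3 jog.py mv.in;echo '{"dx":[0,0,0,0,0],"dy":[0,0,0,0,0],"dz":[0,0,0,0,0],"spin":[-0.186,-0.186,-0.186,-0.186,-0.186]}' > mv.in && python3 jog.py mv.in;echo '{"dx":[0,0,0,0],"dy":[0,0,0,0],"dz":[0,0,0,0],"spin":[-0.186,-0.186,-0.186,-0.186]}' > mv.in && python3 jog.py mv.in;python3 d.py .488 .1266 .307 70
```

```text
time: 33.85
tool_pos: [0.3748, 0.199, 0.3073]
tcp_rot: [2.651, 1.685, 0.0]
wrist_force: [0.0, 0.1, -0.5]
width: 0.002
grip_force: 0.0
time: 34.48
tool_pos: [0.3748, 0.1989, 0.3073]
tcp_rot: [1.614, 2.695, 0.0]
wrist_force: [-0.1, -0.3, -0.2]
width: -0.001
grip_force: 0.0
time: 34.98
tool_pos: [0.3748, 0.199, 0.3073]
tcp_rot: [0.524, 3.097, -0.0]
wrist_force: [-0.2, 0.4, -0.2]
width: 0.001
grip_force: 0.0
t 34.98 pos [0.3748 0.199  0.3073] yaw 70.8 q [ 0.43 -0.27  2.   -0.    1.41 -0.81] F [-0.2  0.4 -0.2]
turn 0.014 d [-0.1311 -0.0293  0.0004]
```

```bash
echo '{"dx":[-0.044,-0.044,-0.043,0],"dy":[-0.01,-0.01,-0.009,0],"dz":[0,0,0,0],"spin":[0,0,0,0]}' > mv.in && python3 jog.py mv.in;python3 d.py .488 .1266 .2165 70; echo '{"dx":[0,0,0],"dy":[0,0,0],"dz":[0.045,0.045,0],"spin":[0,0,0]}' > mv.in && python3 jog.py mv.in; python3 d.py .4961 .1224 .2206 70
```

```text
time: 35.48
tool_pos: [0.4902, 0.1264, 0.307]
tcp_rot: [0.538, 3.095, -0.002]
wrist_force: [-0.6, -0.1, 0.1]
width: 0.003
grip_force: 0.0
t 35.48 pos [0.4902 0.1264 0.307 ] yaw 70.3 q [ 0.2  -0.1   1.86 -0.    1.38 -1.02] F [-0.6 -0.1  0.1]
turn 0.005 d [ 0.0022 -0.0005  0.0905]
time: 35.85
tool_pos: [0.4845, 0.1285, 0.2133]
tcp_rot: [-0.529, -3.088, 0.005]
wrist_force: [-0.6, 0.2, -0.3]
width: 0.004
grip_force: 0.0
t 35.85 pos [0.4845 0.1285 0.2133] yaw 70.6 q [ 0.21 -0.05  1.98  0.    1.22 -1.02] F [-0.6  0.2 -0.3]
turn 0.01 d [-0.0129 -0.0018 -0.0074]
```

```bash
echo '{"dx":[-0.0065,-0.0065,0],"dy":[-0.001,-0.001,0],"dz":[-0.003,-0.003,0],"spin":[0,0,0]}' > mv.in && python3 jog.py mv.in; echo '{"dx":[-0.0057,-0.006,-0.0063,-0.0066],"dy":[0.0032,0.0027,0.0024,0.0022],"dz":[-0.0034,-0.0033,-0.003,-0.0026],"spin":[0.169,0.177,0.186,0.186]}' > mv.in && python3 jog.py mv.in; python3 d.py .521 .1164 .234 29
```

```text
time: 36.22
tool_pos: [0.5009, 0.1243, 0.2252]
tcp_rot: [0.528, 3.095, 0.002]
wrist_force: [-3.8, 2.4, 1.6]
width: -0.002
grip_force: 1.9
time: 36.72
tool_pos: [0.5255, 0.1194, 0.2361]
tcp_rot: [1.59, 2.709, 0.001]
wrist_force: [-3.0, 3.3, -1.6]
width: 0.004
grip_force: 2.2
t 36.73 pos [0.5255 0.1194 0.2361] yaw 29.2 q [ 0.18  0.    1.89  0.    1.25 -0.33] F [-3.   3.3 -1.6]
turn 0.003 d [-0.0004 -0.0054  0.0021]
```

Low forces (4–5 N), as expected. Continuing.

```bash
echo '{"dx":[-0.0068,-0.0059,-0.0049,0],"dy":[0.0005,0.001,0.0018,0],"dz":[-0.0018,-0.001,-0.0008,0],"spin":[0.186,0.186,0.186,0]}' > mv.in && python3 jog.py mv.in; python3 d.py .5324 .1017 .2388 -6
```

```text
time: 37.22
tool_pos: [0.5364, 0.1041, 0.2405]
tcp_rot: [2.266, 2.173, 0.008]
wrist_force: [3.2, 4.4, -2.9]
width: -0.0
grip_force: 3.3
t 37.23 pos [0.5364 0.1041 0.2405] yaw -2.4 q [0.15 0.01 1.87 0.   1.25 0.19] F [ 3.2  4.4 -2.9]
turn 0.063 d [-0.0029 -0.0038  0.0017]
```

```bash
echo '{"dx":[-0.0055,-0.005,0],"dy":[0.001,0.0022,0],"dz":[-0.0003,0,0],"spin":[0.186,0.186,0]}' > mv.in && python3 jog.py mv.in; python3 d.py .5358 .0911 .2394 -27
```

```text
time: 37.6
tool_pos: [0.5399, 0.0932, 0.2416]
tcp_rot: [2.627, 1.717, 0.014]
wrist_force: [6.1, 4.2, -3.3]
width: 0.001
grip_force: 4.4
t 37.6 pos [0.5399 0.0932 0.2416] yaw -23.7 q [0.13 0.01 1.87 0.   1.25 0.54] F [ 6.1  4.2 -3.3]
turn 0.058 d [-0.0037 -0.0027  0.0021]
```

```bash
echo '{"dx":[0.015,0,0,0.05,0.05],"dy":[0.002,0,0,-0.02,-0.02],"dz":[0,-0.05,-0.05,0,0],"spin":[0,0,0,0,0]}' > mv.in && python3 jog.py mv.in; echo '{"dx":[0.05,0.05,0],"dy":[-0.02,-0.02,0],"dz":[0,0,0],"spin":[0,0,0]}' > mv.in && python3 jog.py mv.in;python3 look.py i>/dev/null; python3 tips.py _i; python3 ang.py _i|grep top
```

```text
time: 38.22
tool_pos: [0.5488, 0.2141, 0.3418]
tcp_rot: [2.629, 1.716, 0.005]
wrist_force: [0.5, -0.0, -0.3]
width: 0.0
grip_force: 0.0
time: 38.6
tool_pos: [0.551, 0.3245, 0.3392]
tcp_rot: [-2.626, -1.725, 0.0]
wrist_force: [0.5, -0.3, -0.7]
width: 0.006
grip_force: 0.0
_i [np.float64(35.7), np.float64(109.6), np.float64(167.9)]
_i 1 top 35.2 87 [0.005, 0.0177] [-0.0001, 0.0019]
_i 2 top 109.9 131 [0.0088, 0.0176] [-0.0021, 0.0006]
_i 3 top 167.8 87 [0.0053, 0.0183] [0.0011, 0.0008]
```

```bash
echo '{"dx":[-0.05,-0.05,-0.05,-0.05,0],"dy":[0.02,0.02,0.02,0.02,0],"dz":[0,0,0,0,0],"spin":[0.1,0.1,0,0,0]}' > mv.in && python3 jog.py mv.in; python3 d.py .548 .108 .34 -38
```

```text
time: 39.33
tool_pos: [0.5165, 0.1043, 0.3403]
tcp_rot: [2.792, 1.436, 0.001]
wrist_force: [0.4, 1.0, 0.5]
width: -0.003
grip_force: 0.0
t 39.33 pos [0.5165 0.1043 0.3403] yaw -35.6 q [ 0.15 -0.07  1.77 -0.    1.44  0.77] F [0.4 1.  0.5]
turn 0.043 d [0.0223 0.0225 0.0004]
```

```bash
echo '{"dx":[0.025,0,0,0],"dy":[0.021,0,0,0],"dz":[0,0.05,0.048,0],"spin":[0,0,0,0]}' > mv.in && python3 jog.py mv.in; python3 d.py .5403 .0786 .240 -36
```

```text
time: 39.83
tool_pos: [0.5456, 0.1165, 0.2368]
tcp_rot: [-2.787, -1.444, 0.014]
wrist_force: [-0.8, 0.3, 0.7]
width: -0.003
grip_force: 0.0
t 39.83 pos [0.5456 0.1165 0.2368] yaw -35.2 q [ 0.17  0.05  1.84 -0.    1.26  0.78] F [-0.8  0.3  0.7]
turn 0.013 d [-0.0338  0.0179 -0.0031]
```

```bash
echo '{"dx":[-0.010,-0.010,-0.007,-0.006,0],"dy":[0.004,0.004,0.004,0.003,0],"dz":[-0.001,-0.001,0,0,0],"spin":[0,0,0.08,0.08,0]}' > mv.in && python3 jog.py mv.in; python3 d.py .5403 .0786 .240 -45
```

```text
time: 40.45
tool_pos: [0.5425, 0.0806, 0.2458]
tcp_rot: [2.895, 1.216, 0.006]
wrist_force: [0.4, 0.7, 0.5]
width: 0.001
grip_force: 0.0
t 40.45 pos [0.5425 0.0806 0.2458] yaw -44.4 q [ 0.1   0.01  1.86 -0.    1.26  0.88] F [0.4 0.7 0.5]
turn 0.01 d [-0.003  -0.0002  0.0058]
```

```bash
echo '{"dx":[0.015,0,0,0.04,0.04],"dy":[0.002,0,0,-0.04,-0.04],"dz":[0,-0.05,-0.05,0,0],"spin":[0,0,0,0,0]}' > mv.in && python3 jog.py mv.in; echo '{"dx":[0.04,0.04,0],"dy":[-0.04,-0.04,0],"dz":[0,0,0],"spin":[0,0,0]}' > mv.in && python3 jog.py mv.in;python3 look.py j>/dev/null; python3 tips.py _j; python3 ang.py _j|grep top;python3 d.py .4961 .1224 .2206 -45
```

```text
time: 41.08
tool_pos: [0.5538, 0.2058, 0.3455]
tcp_rot: [2.896, 1.216, 0.007]
wrist_force: [0.7, -0.5, 1.4]
width: -0.001
grip_force: 0.0
time: 41.45
tool_pos: [0.5508, 0.322, 0.3429]
tcp_rot: [-2.891, -1.226, -0.0]
wrist_force: [0.3, -0.3, 0.7]
width: 0.001
grip_force: 0.0
_j [np.float64(35.7), np.float64(109.5), np.float64(168.5)]
_j 1 top 35.2 87 [0.005, 0.0176] [-0.0001, 0.0019]
_j 2 top 109.6 131 [0.0089, 0.0175] [-0.0021, 0.0004]
_j 3 top 168.0 83 [0.0051, 0.0184] [0.0012, 0.0004]
t 41.55 pos [0.5512 0.3182 0.3432] yaw -44.2 q [ 0.48  0.15  1.54 -0.    1.45  1.26] F [ 0.6 -1.7 -0.3]
turn 0.013 d [-0.1774  0.0994  0.1227]
```

```bash
python3 - <<'E'
from plan import *
for a in((-12,.040),(-12,.017),(-20,.017),(-28,.017),(-36,.017)): print(a,pose(2,a[0],r=.023,off=a[1],h=.024))
E
echo '{"dx":[0,0,0,0,0],"dy":[0,0,0,0,0],"dz":[0,0,0,0,0],"spin":[-0.186,-0.186,-0.186,-0.186,0]}' > mv.in && python3 jog.py mv.in; python3 d.py .527 .122 .34 -2
```

```text
(-12, 0.04) (array([0.52772126, 0.12612504, 0.23892136]), np.float64(-2.3015454719449715))
(-12, 0.017) (array([0.52814403, 0.10325359, 0.23653037]), np.float64(-2.3015454719449715))
(-20, 0.017) (array([0.53007279, 0.09983094, 0.23722806]), np.float64(-11.307597645850903))
(-28, 0.017) (array([0.53157994, 0.09616156, 0.23765883]), np.float64(-20.0603450669394))
(-36, 0.017) (array([0.53263615, 0.09231687, 0.23781429]), np.float64(-28.506547985923493))
time: 42.18
tool_pos: [0.5517, 0.3157, 0.3438]
tcp_rot: [2.259, 2.182, 0.001]
wrist_force: [1.0, 0.9, 0.1]
width: 0.001
grip_force: 0.0
t 42.17 pos [0.5517 0.3157 0.3438] yaw -2.0 q [ 0.48  0.14  1.54 -0.    1.45  0.52] F [1.  0.9 0.1]
turn 0.0 d [-0.1945 -0.0179  0.0038]
```

```bash
echo '{"dx":[-0.048,-0.048,-0.048,-0.042,0],"dy":[-0.005,-0.005,-0.005,-0.005,0],"dz":[0,0,0,0,0],"spin":[0,0,0,0,0]}' > mv.in && python3 jog.py mv.in; python3 d.py .525 .126 .34 -2
```

```text
time: 42.8
tool_pos: [0.5252, 0.1287, 0.344]
tcp_rot: [2.263, 2.177, 0.001]
wrist_force: [0.3, 0.5, 0.6]
width: 0.001
grip_force: 0.0
t 42.8 pos [0.5252 0.1287 0.344 ] yaw -2.2 q [ 0.19 -0.04  1.74 -0.    1.45  0.23] F [0.3 0.5 0.6]
turn -0.004 d [-0.0027 -0.0001  0.004 ]
```

```bash
echo '{"dx":[0,0,0],"dy":[0,0,0],"dz":[0.05,0.055,0],"spin":[0,0,0]}' > mv.in && python3 jog.py mv.in; echo '{"dx":[-0.012,-0.012,0],"dy":[0.001,0.001,0],"dz":[0.001,0,0],"spin":[0,0,0]}' > mv.in && python3 jog.py mv.in; python3 d.py .528 .1033 .2365 -2
```

```text
time: 43.18
tool_pos: [0.5215, 0.1314, 0.2331]
tcp_rot: [-2.253, -2.18, 0.014]
wrist_force: [0.2, -0.2, -0.7]
width: 0.002
grip_force: 0.0
time: 43.55
tool_pos: [0.5282, 0.1069, 0.2399]
tcp_rot: [2.256, 2.183, 0.005]
wrist_force: [0.3, 0.4, -1.0]
width: 0.005
grip_force: 0.0
t 43.55 pos [0.5282 0.1069 0.2399] yaw -1.9 q [ 0.15 -0.    1.89 -0.    1.25  0.19] F [ 0.3  0.4 -1. ]
turn 0.002 d [-0.0036 -0.0001  0.0034]
```

```bash
echo '{"dx":[-0.005,-0.005,-0.005,-0.004,0],"dy":[0,0.001,0.001,0.001,0],"dz":[0.003,0,0,0,0],"spin":[0,0.12,0.12,0.12,0]}' > mv.in && python3 jog.py mv.in; python3 d.py .5326 .0923 .2378 -28
```

```text
time: 44.18
tool_pos: [0.5297, 0.0898, 0.2354]
tcp_rot: [2.611, 1.746, 0.01]
wrist_force: [5.0, 4.6, -0.5]
width: 0.001
grip_force: 2.7
t 44.17 pos [0.5297 0.0898 0.2354] yaw -22.5 q [ 0.12 -0.    1.9   0.    1.24  0.51] F [ 5.   4.6 -0.5]
turn 0.096 d [ 0.0036  0.0014 -0.0023]
```

Good contact at about 7 N. I'll look before pushing further.

```bash
echo '{"dx":[0.015,0,0,0.05,0.05],"dy":[0.002,0,0,-0.02,-0.02],"dz":[0,-0.05,-0.05,0,0],"spin":[0,0,0,0,0]}' > mv.in && python3 jog.py mv.in; echo '{"dx":[0.05,0.05,0],"dy":[-0.02,-0.02,0],"dz":[0,0,0],"spin":[0,0,0]}' > mv.in && python3 jog.py mv.in;python3 look.py k>/dev/null; python3 tips.py _k; python3 ang.py _k|grep top;python3 d.py .53 .1224 .34 -25
```

```text
time: 44.8
tool_pos: [0.5368, 0.2106, 0.3358]
tcp_rot: [2.612, 1.745, 0.003]
wrist_force: [-0.2, 0.4, 0.5]
width: -0.003
grip_force: 0.0
time: 45.18
tool_pos: [0.5364, 0.321, 0.3334]
tcp_rot: [-2.606, -1.753, 0.002]
wrist_force: [0.8, 0.5, -0.2]
width: -0.002
grip_force: 0.0
_k [np.float64(35.7), np.float64(109.6), np.float64(148.9)]
_k 1 top 35.1 88 [0.005, 0.0177] [-0.0001, 0.0019]
_k 2 top 109.8 130 [0.0088, 0.0175] [-0.0021, 0.0003]
_k 3 top 149.7 102 [0.0063, 0.0184] [0.0, 0.0021]
t 45.27 pos [0.5369 0.3176 0.3337] yaw -22.3 q [ 0.49  0.12  1.58 -0.    1.44  0.88] F [0.1 0.2 0.3]
turn 0.047 d [-0.1799  0.0763 -0.006 ]
```

```bash
python3 - <<'E'
from h import *
a={v:cv2.imread(f"pics/{v}_e.png")[:,:,::-1] for v in I}
s=dark(a["scene"],(416,200,14,13));t=dark(a["top"],(226,214,8,9));print(s[0],t[0],tri(s[0],t[0])[0])
t=cv2.imread("pics/top_k.png")[130:260,200:460];s=cv2.imread("pics/scene_k.png")[150:280,190:450]
cv2.imwrite("pics/fin.png",np.vstack([cv2.resize(c,(600,300),interpolation=2) for c in(t,s)]))
E
```

```text
[423.475 206.75 ] [230.47222222 216.88888889] [0.4698757  0.340915   0.14760079]
```

View pics/fin.png

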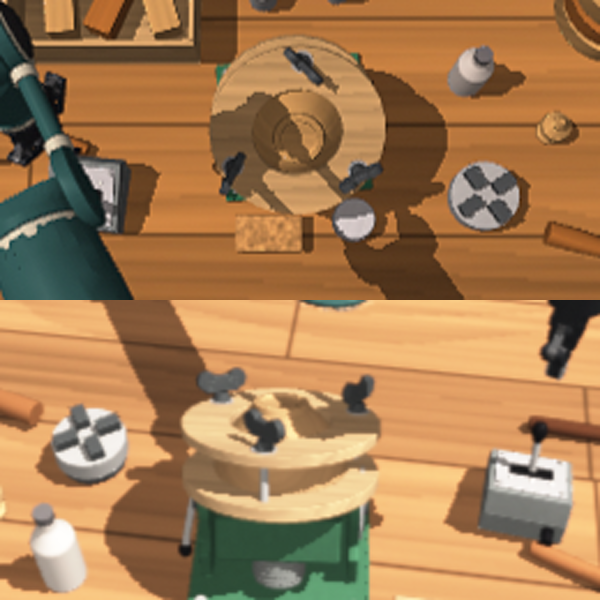

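The final picture shows the lever upright at OFF (knob at (540,432) in this crop). Nut1 lies at (304,66), nut2 at (360,177) and nut3 at (232,172), turned as measured. The loose things stand where they were, and the arm is clear.

```bash
python3 -c "
from workcell import bot
print(bot.finish_job())"
```

```text
the job is handed in; nothing more can be done
None
```

The job is handed in, but no verdict came back: by camera the lever is at OFF, nut1 has turned about 183°, nut2 about 86° (it overshot to about 120° and I turned it back) and nut3 about 86°, and the loose things in the last view look unmoved with the arm clear.

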